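# Feel for an empty dispenser cell and load the carton

## Robot

A 7-joint arm with a two-finger parallel gripper is mounted at the origin on the work surface. World frame = base frame: x ahead of the robot, y to its left, z up, the work surface at z = 0. Lengths are in m, angles in rad, forces in N, time in s.
With the tool pointing down it reaches from about 0.425 to 0.825 m from the base axis. Payload 3.6 kg.
Tool frame: the origin (TCP) lies midway between the tips of the shut fingers; the grasp point (between the pads) lies 19 mm behind it; z points along the fingers, x is the direction in which the jaws open and shut, and the axes are right-handed (so a half turn about z gives the same grasp; the last joint's range is limited). The gripper opens to 85 mm and grips with 20 to 120 N. Pads are 22 mm wide; open, the fingers measure 114 mm over their backs; the gripper's body (76 mm by 85 mm) begins 54 mm behind the grasp point. The pads swing forward as they close: fully open they stand 13 mm farther back than shut.
Start: joints at [-1.242, 0.615, -0.013, 1.423, 0.008, 1.103, -0.04], TCP at [0.226, 0.609, 0.231] pointing down, gripper open.
Joint ranges: [-3.12, 3.12], [-0.3, 2.06], [-1.34, 1.32], [0.26, 2.42], [-1.36, 4.5], [0.01, 1.98], [-2.84, 2.84]. Speed limits (rad/s): [2.79, 2.79, 3.14, 3.14, 3.14, 3.14, 3.14].

## Interface

Orientations are given as a 3x3 rotation matrix whose columns are the frame's x, y, z axes.
In Python, from workcell import sense, viewer, hand_in, silhouettes gives the robot as it stands. The module is installed in compiled form; this text tells all that it offers.
- The arm moves only by the tool move_arm, never from a script. Its argument "targets" is text: rows parted by semicolons, each of 7 numbers parted by spaces: the shift along the world's x, y, z in m, then the turn, a rotation vector about the world's x, y, z in rad, then the closure, from -1 (fully open) to 1 (shut). A call has 1 to 5 rows; each row shifts and turns the pose as measured when the row begins; what a row does not reach is not made up. A row lasts 1/10 s, in which the tool goes at most 50 mm and 8.59 degrees, less where a joint would pass 70% of its speed; a pose out of reach is approached as far as the arm can. A call with a gripper value outside its range is refused whole. The fingers move at their own pace and stop on an object; "grip_force" is the grip in N (left out, the last holds). Time passes only in rows, so rows that do not move let the fingers close. It gives the time, the measured TCP pose, the force and the opening at its end, in the units of the state.
- sense(): the state, without advancing time (a new reading comes with each control period).
- viewer.grab_frame(name): name is "scene" or "top" or "wrist"; returns the picture (400x640x3 uint8, red, green, blue); there is no depth.
- viewer.camera_model(name): a dict with "mtx" (3x3 intrinsics, pixels), "eye" and "attitude" of the camera in the world; the wrist camera has in their place "tool_from_camera" (4x4, takes a point from camera to tool coordinates, whose origin is the TCP and whose axes are the tool frame's). Camera axes: x right, y up, looking along -z (the intrinsics and any distortion apply to the point x, -y, -z); pixel columns grow to the right and rows downward; lengths in m; the calibration is good to about 2 mm. A picture is of the moment at which its call begins: read the wrist's pose just before it. camera_model takes no time and is no camera call.
- hand_in(): hands the job in, once; it reports no verdict.
Trained networks look in the newest picture that a camera, given by its name, has taken for a name from the list of things; names that differ only in an ending like _2 or _b are one class to them, and where a whole thing is asked for, a point or a joint stands for the part that bears it (a point fixed in the world has none). Each returns a list of dicts, best first, with "conf" (0 to 1); they miss things now and then, are a little off and sometimes report something else, mostly with a low value. They report only what shows in the picture. A call takes as long as a camera call. They do not tell look-alikes from the thing itself.
- silhouettes(label, camera): "pixels" (400x640 bool, what is visible of it) and "box" ([left, top, right, bottom] in pixels, round what is visible of it).
The state is a dict: "clock": time; "qpos": joint angles; "dq": joint speeds; "tau": joint torques, N m; "eef_pos": TCP position; "ee_rot": TCP orientation; "wrist_force": force on the tool from outside, world axes, zero at the start; "torque": the same for the moment, N m; "finger_gap": finger opening in m.
Only numpy, scipy, OpenCV 4.12 (cv2) and the standard library are available. Lean on these libraries where they do the work, as an engineer would, in place of code of your own. Each camera call takes 0.05 s, during which the arm holds its last target.

## Task

Feel for an empty cell in the black dispenser by gently pressing its flaps down: over a taken cell a flap stops almost at once, over an empty one it gives way well into the cell. Do this before you move the orange-lidded carton. Then lay that carton in the slanted rest, foot against the stop and orange lid end up, let go of it so that you can take it again by the lid end, and lower it upright, lid up, through the flap of an empty cell until it stands on the cell's floor; do not drop it, and do not disturb the other goods on the table.

Things in the scene. Friction and masses are not known exactly. Their poses are not given: they have to be found in the camera images.
- carton: The carton to load: a long white square-section carton, 130 x 30 x 30 mm, about 90 g, one end (24 mm of it) orange: its lid. It lies on the table. Origin at its centre; +x runs along it to the orange lid end, which starts out facing roughly towards the robot; y and z are square to its sides.
- carton_foot (a point): Centre of the carton's plain foot end, 65 mm from its centre.
- rest: Fixed steel slanted rest, base plate 120 x 80 x 8 mm. A rail 20 mm wide rises at 45 degrees towards its -x side (roughly facing the robot) and bears the lower 80 mm of the carton, the upper 50 mm stick out free; the foot end meets a square stop plate. Two cheeks, 36 mm apart inside, flank only the lowest 25 mm of the carton. Origin: centre of the base's underside, z up.
- seat (a point): Where the centre of a carton seated in the rest lies, 75 mm above the rest's underside. The seated carton points with its lid end along the (-1,0,1) direction of the rest's frame, its foot 65 mm down from here.
- dispenser: Fixed black box, 104 (x) x 154 (y) x 80 (z) mm, 2 x 3 square cells 46 mm wide inside, 50 mm apart, 4 mm walls, floor 4 mm thick. Every cell is shut by an opaque grey spring flap that hides what is inside: four cells hold a short loose box (30 mm square, 66 tall), two are empty, different every time. Origin: centre of the underside, z up; -x roughly faces the robot.
- cell0 (a point): Centre of the mouth of cell 0 (near right as the robot sees it), level with the box's rim, 80 mm above its underside.
- flap0 (a joint): Flap over cell 0, rad: 0 shut (level, top 1.5 mm under the rim), 1.5 hanging down. 3 mm thick, hinged along the cell's +x wall (box frame); its free edge, with an orange bar, is 45 mm from the hinge on the -x side. Swings down under about 0.5 N at the free edge, springs back; over a taken cell it stops hard at 0.1 to 0.3. A loaded carton holds it open.
- cell1 (a point): Centre of the mouth of cell 1 (near middle as the robot sees it), level with the box's rim, 80 mm above its underside.
- flap1 (a joint): Flap over cell 1, rad: 0 shut (level, top 1.5 mm under the rim), 1.5 hanging down. 3 mm thick, hinged along the cell's +x wall (box frame); its free edge, with an orange bar, is 45 mm from the hinge on the -x side. Swings down under about 0.5 N at the free edge, springs back; over a taken cell it stops hard at 0.1 to 0.3. A loaded carton holds it open.
- cell2 (a point): Centre of the mouth of cell 2 (near left as the robot sees it), level with the box's rim, 80 mm above its underside.
- flap2 (a joint): Flap over cell 2, rad: 0 shut (level, top 1.5 mm under the rim), 1.5 hanging down. 3 mm thick, hinged along the cell's +x wall (box frame); its free edge, with an orange bar, is 45 mm from the hinge on the -x side. Swings down under about 0.5 N at the free edge, springs back; over a taken cell it stops hard at 0.1 to 0.3. A loaded carton holds it open.
- cell3 (a point): Centre of the mouth of cell 3 (far right as the robot sees it), level with the box's rim, 80 mm above its underside.
- flap3 (a joint): Flap over cell 3, rad: 0 shut (level, top 1.5 mm under the rim), 1.5 hanging down. 3 mm thick, hinged along the cell's +x wall (box frame); its free edge, with an orange bar, is 45 mm from the hinge on the -x side. Swings down under about 0.5 N at the free edge, springs back; over a taken cell it stops hard at 0.1 to 0.3. A loaded carton holds it open.
- cell4 (a point): Centre of the mouth of cell 4 (far middle as the robot sees it), level with the box's rim, 80 mm above its underside.
- flap4 (a joint): Flap over cell 4, rad: 0 shut (level, top 1.5 mm under the rim), 1.5 hanging down. 3 mm thick, hinged along the cell's +x wall (box frame); its free edge, with an orange bar, is 45 mm from the hinge on the -x side. Swings down under about 0.5 N at the free edge, springs back; over a taken cell it stops hard at 0.1 to 0.3. A loaded carton holds it open.
- cell5 (a point): Centre of the mouth of cell 5 (far left as the robot sees it), level with the box's rim, 80 mm above its underside.
- flap5 (a joint): Flap over cell 5, rad: 0 shut (level, top 1.5 mm under the rim), 1.5 hanging down. 3 mm thick, hinged along the cell's +x wall (box frame); its free edge, with an orange bar, is 45 mm from the hinge on the -x side. Swings down under about 0.5 N at the free edge, springs back; over a taken cell it stops hard at 0.1 to 0.3. A loaded carton holds it open.
- blue_carton: Bystander: the same carton but with a blue lid end, 130 x 30 x 30 mm, lying; not to be loaded. Origin at its centre, +x to the blue end.
- line_spool: Bystander: green spool of line, 60 mm across, 38 mm tall; origin at the centre of its underside.
- bait_jar: Bystander: jar with red cap, 54 mm across, 70 mm tall; origin at the centre of its underside.
- lure_box: Bystander: flat yellow box 110 x 70 x 28 mm; origin at the centre of its underside.
- tip_up: Bystander: orange folded tip-up, 240 x 28 x 30 mm, lying along its x; origin at the centre of its underside.
- bait_can: Bystander: blue-labelled can, 64 mm across, 90 mm tall; origin at the centre of its underside.
Not all that is in view belongs to the job. Leave any purple or yellow look-alike of the carton alone.

How it is judged:
By the outcome, as a careful person would: the job done as asked, in the order asked, and still so for the second after the job is handed in, with the robot touching nothing.
It also fails if it takes over 72 s, if anything falls off the work surface, if the arm or the gripper's body presses on something with over 40 N, if the wrist force passes 120 N, or if a joint passes its speed limit or range.

## Working session

There is one attempt and no reset: what is moved stays moved. The work goes in short steps, Python scripts to look and compute and a tool call to move; the robot and the scene stay as the last step left them, time stands still between calls to the robot, and variables do not carry over. Pictures are saved under pics/ and viewed, and the job is handed in when it is done.

Besides the shell and the picture viewer there is one more tool, called after "Emit:" as a command line: name --argument value ..., lists and objects as JSON in quotes. move_arm: Moves the arm, as the interface text tells. Its arguments: {"type":"object","properties":{"targets":{"type":"string"},"grip_force":{"type":"number"}},"required":["targets"]}

```bash
mkdir -p pics; ls
python3 - <<'E'
from workcell import sense, viewer
import cv2, numpy as np
np.set_printoptions(precision=4,suppress=True)
s=sense()
for k,v in s.items(): print(k,np.array(v))
for n in ["scene","top","wrist"]:
    print(n,viewer.camera_model(n))
for n in ["scene","top"]:
    im=viewer.grab_frame(n); cv2.imwrite(f"pics/{n}0.png",im[:,:,::-1])
print(sense()["clock"])
E
```

```text
pics
clock 0.0
qpos [-1.2425  0.6159 -0.0126  1.4249  0.0081  1.1034 -0.0404]
dq [-0.002   0.0005 -0.0013 -0.0014  0.      0.0005 -0.0007]
tau [ -0.0001 -46.9213   0.2593 -17.1032   0.01     0.0095  -0.    ]
eef_pos [0.2255 0.6088 0.2301]
ee_rot [[ 0.3473  0.9377 -0.0009]
 [ 0.9377 -0.3473 -0.0025]
 [-0.0026  0.0001 -1.    ]]
wrist_force [0.2053 0.5499 0.2711]
torque [-0.0022  0.0287 -0.0171]
finger_gap 0.08531252242606349
scene {'mtx': array([[480.5821,   0.    , 322.4254],
       [  0.    , 480.5821, 203.6663],
       [  0.    ,   0.    ,   1.    ]]), 'eye': array([ 1.0482, -0.5858,  1.1173]), 'attitude': array([[ 0.7156, -0.5566,  0.4221],
       [ 0.6985,  0.574 , -0.4274],
       [-0.0044,  0.6007,  0.7995]])}
top {'mtx': array([[446.2599,   0.    , 317.8372],
       [  0.    , 446.2599, 199.8305],
       [  0.    ,   0.    ,   1.    ]]), 'eye': array([ 0.4307, -0.0297,  1.2933]), 'attitude': array([[ 0.0227,  0.9975, -0.0671],
       [-0.9997,  0.0219, -0.013 ],
       [-0.0115,  0.0673,  0.9977]])}
wrist {'mtx': array([[300.3655,   0.    , 318.9178],
       [  0.    , 300.3655, 199.1711],
       [  0.    ,   0.    ,   1.    ]]), 'tool_from_camera': array([[ 1.    ,  0.0008, -0.0014,  0.0003],
       [ 0.0003, -0.9465, -0.3226, -0.0845],
       [-0.0016,  0.3226, -0.9465, -0.1425],
       [ 0.    ,  0.    ,  0.    ,  1.    ]])}
0.1
```

View pics/scene0.png

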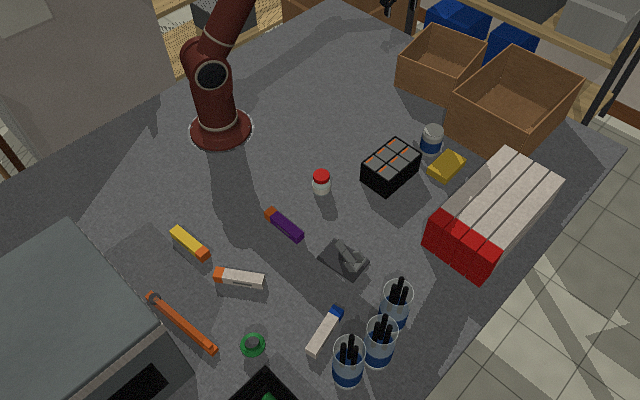

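View pics/top0.png

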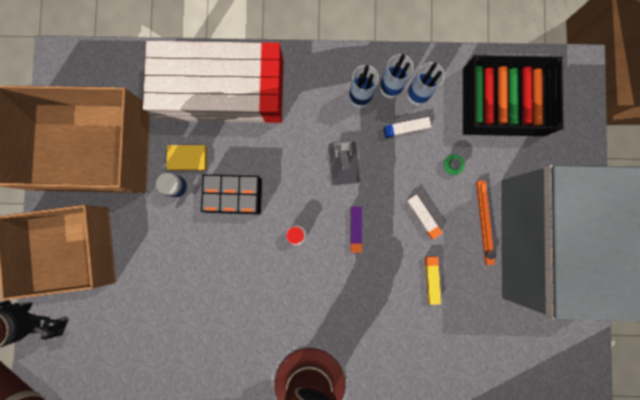

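```bash
cat > h.py <<'E'
import numpy as np, cv2
from workcell import sense, viewer, silhouettes
from scipy.optimize import minimize, least_squares
np.set_printoptions(precision=4,suppress=True)
def cam(n, st=None):
    m=viewer.camera_model(n)
    if n=="wrist":
        T=m["tool_from_camera"]; s=st or sense()
        R=s["ee_rot"]; R=np.array(R)
        return m["mtx"], np.array(s["eef_pos"])+R@T[:3,3], R@T[:3,:3]
    return m["mtx"],np.array(m["eye"]),np.array(m["attitude"])
def proj(c,P):
    K,e,A=c
    p=(np.atleast_2d(P)-e)@A
    p=p*np.array([1,-1,-1])
    q=p@K.T
    return q[:,:2]/q[:,2:]
def ray(c,uv,z):
    K,e,A=c
    d=np.linalg.inv(K)@np.array([uv[0],uv[1],1.]); d=A@(d*np.array([1,-1,-1]))
    return e+d*(z-e[2])/d[2]
def box(cx,cy,yaw,L,W,z0,z1):
    c,s=np.cos(yaw),np.sin(yaw); out=[]
    for a in(-1,1):
        for b in(-1,1):
            for z in(z0,z1): out.append([cx+c*a*L/2-s*b*W/2,cy+s*a*L/2+c*b*W/2,z])
    return np.array(out)
def hullmask(pts,sc=4):
    m=np.zeros((400*1,640),np.float32)
    h=cv2.convexHull(pts.astype(np.float32))
    big=np.zeros((400,640),np.uint8)
    cv2.fillConvexPoly(big,np.round(h*16).astype(np.int32),255,cv2.LINE_AA,4)
    return big/255.
def fitbox(obs,x0,L,W,z0,z1):
    # obs: list of (cam,mask)
    def f(p):
        t=0
        for c,m in obs:
            r=hullmask(proj(c,box(p[0],p[1],p[2],L,W,z0,z1)))
            t+=np.abs(r-m).sum()/m.sum()
        return t
    best=minimize(f,x0,method="Nelder-Mead",options=dict(initial_simplex=np.array([x0,[x0[0]+.02,x0[1],x0[2]],[x0[0],x0[1]+.02,x0[2]],[x0[0],x0[1],x0[2]+.2]]),xatol=1e-4,fatol=1e-4,maxiter=400))
    return best.x,best.fun
E
python3 - <<'E'
from h import *
import pickle
out={}
for n in ["scene","top"]:
    im=viewer.grab_frame(n)
    out[n]={"im":im}
    for l in ["carton","dispenser","rest"]:
        r=silhouettes(l,n); out[n][l]=r
        for d in r: 
            ys,xs=np.nonzero(d["pixels"])
            print(n,l,round(d["conf"],2),d["box"],xs.mean().round(1),ys.mean().round(1),len(xs))
pickle.dump(out,open("s.pkl","wb"))
print(sense()["clock"])
E
```

```text
scene carton 0.84 [266.2, 205.5, 303.7, 243.5] 283.4 224.1 657
scene carton 0.69 [171.4, 223.6, 211.8, 261.2] 190.0 243.0 638
scene carton 0.64 [214.8, 264.6, 264.0, 287.9] 238.7 277.4 784
scene dispenser 0.75 [358.9, 140.7, 419.5, 199.1] 389.8 166.6 2396
scene rest 0.84 [317.8, 237.4, 370.3, 283.1] 342.8 259.7 1205
scene rest 0.71 [420.4, 124.7, 446.0, 157.6] 431.3 139.0 631
top carton 0.88 [405.7, 193.7, 442.4, 237.9] 423.2 216.4 621
top carton 0.85 [351.4, 203.3, 362.9, 252.8] 355.1 228.8 511
top carton 0.81 [426.3, 255.8, 438.1, 304.1] 432.2 280.3 596
top dispenser 0.65 [200.0, 172.3, 257.9, 213.4] 230.9 193.2 2223
top dispenser 0.29 [408.5, 193.5, 438.2, 237.4] 423.6 216.6 497
top rest 0.64 [328.0, 140.1, 356.4, 187.0] 342.9 162.8 1135
0.5
```

Run:
```python
from h import *
import pickle
o=pickle.load(open("s.pkl","rb"))
ct,cs=cam("top"),cam("scene")
ob=[(ct,o["top"]["carton"][0]["pixels"]),(cs,o["scene"]["carton"][2]["pixels"])]
p=ray(ct,(423,216),.015)
lid=ray(ct,(435,236),.015); y=np.arctan2(*(lid-p)[1::-1])
for obs in(ob,ob[:1],ob[1:]): print("carton",fitbox(obs,[p[0],p[1],y],.13,.03,0,.03))
ob=[(ct,o["top"]["dispenser"][0]["pixels"]),(cs,o["scene"]["dispenser"][0]["pixels"])]
p=ray(ct,(231,194),.04)
for obs in(ob,ob[:1],ob[1:]):print("disp",fitbox(obs,[p[0],p[1],0],.104,.154,0,.08))
print("rest approx",ray(ct,(343,163),.01))
a=o["top"]["im"][120:240,180:460,::-1]; cv2.imwrite("pics/topzoom.png",cv2.resize(a[:, :],None,fx=2.8,fy=2.8,interpolation=cv2.INTER_CUBIC))
a=o["scene"]["im"][225:295,300:390,::-1]; cv2.imwrite("pics/restzoom.png",cv2.resize(a,None,fx=8,fy=8,interpolation=cv2.INTER_CUBIC))
```

```text
carton (array([ 0.4769, -0.3144, -2.5427]), np.float64(0.24668738670991747))
carton (array([ 0.4766, -0.3142, -2.5402]), np.float64(0.08263079789081496))
carton (array([ 0.4774, -0.3158, -2.5619]), np.float64(0.1560174069627851))
disp (array([0.5268, 0.2299, 0.0044]), np.float64(0.16886994319738263))
disp (array([ 0.5262,  0.2304, -0.0285]), np.float64(0.10824093920069153))
disp (array([0.5276, 0.2292, 0.0169]), np.float64(0.05656813643654456))
rest approx [ 0.6255 -0.0834  0.01  ]
```

View pics/topzoom.png

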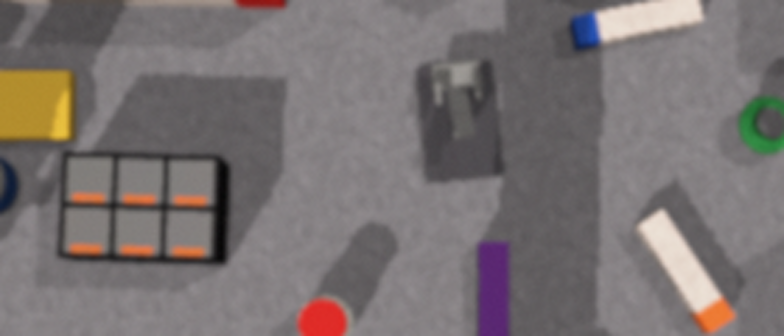

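View pics/restzoom.png

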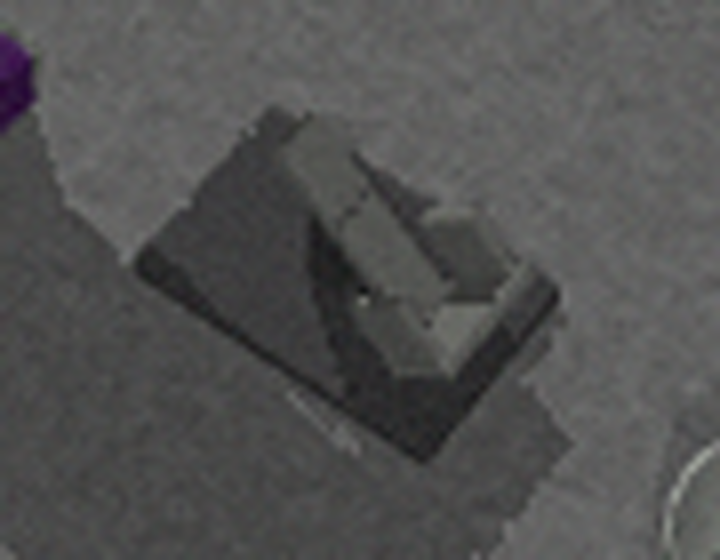

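Emit:
move_arm --targets "0.027 -0.042 0 0 0 0.07 1;0.027 -0.042 0 0 0 0.07 1;0.027 -0.042 0 0 0 0.07 1;0.027 -0.042 0 0 0 0.07 1;0.027 -0.042 0 0 0 0.07 1" --grip_force 20

```text
clock: 1.0
eef_pos: [0.3541, 0.4028, 0.2306]
ee_rot: [[-0.028, 1.0, -0.005], [1.0, 0.028, 0.006], [0.006, -0.005, -1.0]]
wrist_force: [0.6, -0.2, -0.3]
finger_gap: 0.012
```

Emit:
move_arm --targets "0.03 -0.04 0 0 0 0 1;0.03 -0.04 0 0 0 0 1;0.03 -0.04 0 0 0 0 1;0.02 -0.04 0 0 0 0 1;0 0 0 0 0 0 1"

```text
clock: 1.5
eef_pos: [0.4698, 0.2317, 0.2323]
ee_rot: [[-0.015, 1.0, 0.002], [1.0, 0.015, 0.003], [0.003, 0.002, -1.0]]
wrist_force: [0.5, -0.1, -0.6]
finger_gap: 0.0
```

Run:
```python
from h import *
s=sense(); im=viewer.grab_frame("wrist"); cv2.imwrite("pics/w1.png",im[:,:,::-1])
import pickle; pickle.dump((dict(s),im),open("w1.pkl","wb"))
print(s["eef_pos"],np.array(s["ee_rot"]),s["wrist_force"],s["qpos"],s["finger_gap"])
r=silhouettes("dispenser","wrist")
for d in r: print(d["conf"],d["box"],d["pixels"].sum())
c=cam("wrist",s)
if r: print(fitbox([(c,r[0]["pixels"])],[.527,.23,0.],.104,.154,0,.08))
# overlay
v=im[:,:,::-1].copy()
for p in proj(c,box(.527,.23,0.0,.104,.154,0,.08)): cv2.circle(v,tuple(np.round(p).astype(int).tolist()),3,(0,255,0),1)
cv2.imwrite("pics/w1.png",v)
```

```text
[0.4698 0.2317 0.2323] [[-0.015   0.9999  0.0021]
 [ 0.9999  0.015   0.0026]
 [ 0.0025  0.0021 -1.    ]] [ 0.5299 -0.1386 -0.5886] [-0.4484  0.4176 -0.073   1.7868  0.0352  0.9354  1.0498] 4.230604354033427e-06
0.59 [242.1, 168.4, 392.3, 275.5] 13227
(array([ 0.5271,  0.2302, -0.0078]), np.float64(0.1571933226303298))
```

View pics/w1.png

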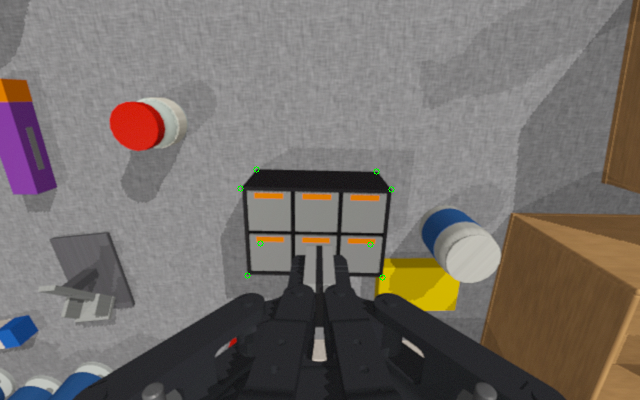

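Emit:
move_arm --targets "0.028 -0.002 -0.045 0 0 0 1;0 0 -0.045 0 0 0 1;0 0 -0.04 0 0 0 1;0 0 -0.012 0 0 0 1;0 0 0 0 0 0 1"

```text
clock: 2.1
eef_pos: [0.4903, 0.2502, 0.0918]
ee_rot: [[-0.041, 0.999, 0.005], [0.999, 0.041, 0.021], [0.021, 0.006, -1.0]]
wrist_force: [-0.3, -0.2, -0.1]
finger_gap: -0.0001
```

Emit:
move_arm --targets "0.008 -0.020 0 -0.02 0.005 -0.04 1;0 0 0 0 0 0 1"

```text
clock: 2.3
eef_pos: [0.4984, 0.2318, 0.0928]
ee_rot: [[-0.003, 1.0, 0.001], [1.0, 0.003, 0.001], [0.001, 0.001, -1.0]]
wrist_force: [1.6, -0.3, 0.1]
finger_gap: 0.0004
```

Emit:
move_arm --targets "0 0 -0.012 0 0 0 1;0 0 -0.004 0 0 0 1;0 0 -0.004 0 0 0 1;0 0 -0.004 0 0 0 1"

```text
clock: 2.7
eef_pos: [0.5008, 0.2334, 0.0748]
ee_rot: [[-0.002, 1.0, 0.008], [1.0, 0.002, 0.005], [0.005, 0.008, -1.0]]
wrist_force: [-11.2, -5.5, 45.9]
finger_gap: -0.0
```

Emit:
move_arm --targets "0 0 0.02 0 0 0 1;0 -0.045 0 0 0 0 1;0 -0.005 0 0 0 0 1"

```text
clock: 3.0
eef_pos: [0.5018, 0.1847, 0.0977]
ee_rot: [[-0.007, 1.0, 0.013], [1.0, 0.007, 0.007], [0.007, 0.013, -1.0]]
wrist_force: [-0.3, -1.0, -0.7]
finger_gap: 0.0002
```

Cell 1 taken. Next cell 0.

Emit:
move_arm --targets "-0.004 -0.004 -0.010 -0.007 0.013 0 1;0 0 -0.006 0 0 0 1;0 0 -0.005 0 0 0 1"

```text
clock: 3.3
eef_pos: [0.4981, 0.1801, 0.0758]
ee_rot: [[-0.005, 1.0, 0.001], [1.0, 0.005, 0.001], [0.001, 0.001, -1.0]]
wrist_force: [0.1, -0.6, 0.3]
finger_gap: -0.0002
```

Emit:
move_arm --targets "0 0 -0.003 0 0 0 1;0 0 -0.002 0 0 0 1"

```text
clock: 3.5
eef_pos: [0.4973, 0.1811, 0.0689]
ee_rot: [[-0.007, 1.0, -0.001], [1.0, 0.007, 0.0], [0.0, -0.001, -1.0]]
wrist_force: [0.6, 0.7, 1.9]
finger_gap: -0.0005
```

Emit:
move_arm --targets "0 0 -0.003 0 0 0 1;0 0 -0.003 0 0 0 1;0 0 -0.004 0 0 0 1"

```text
clock: 3.8
eef_pos: [0.4972, 0.1824, 0.058]
ee_rot: [[-0.009, 1.0, -0.001], [1.0, 0.009, 0.001], [0.001, -0.001, -1.0]]
wrist_force: [0.3, -0.7, 1.0]
finger_gap: 0.0003
```

Emit:
move_arm --targets "0 -0.002 -0.005 0 0 0 1;0 0 -0.005 0 0 0 1;0 0 0 0 0 0 1"

```text
clock: 4.1
eef_pos: [0.4963, 0.1805, 0.0465]
ee_rot: [[-0.009, 1.0, -0.003], [1.0, 0.009, 0.001], [0.001, -0.003, -1.0]]
wrist_force: [-1.0, 0.4, -0.7]
finger_gap: -0.0
```

Run:
```python
from h import *
s=sense(); im=viewer.grab_frame("wrist"); cv2.imwrite("pics/w2.png",im[:,:,::-1])
print(s["wrist_force"],s["eef_pos"],s["qpos"])
```

```text
[-0.9804  0.4169 -0.7149] [0.4963 0.1805 0.0465] [-0.3516  0.6916 -0.0572  1.9514  0.0715  0.5029  1.1213]
```

View pics/w2.png

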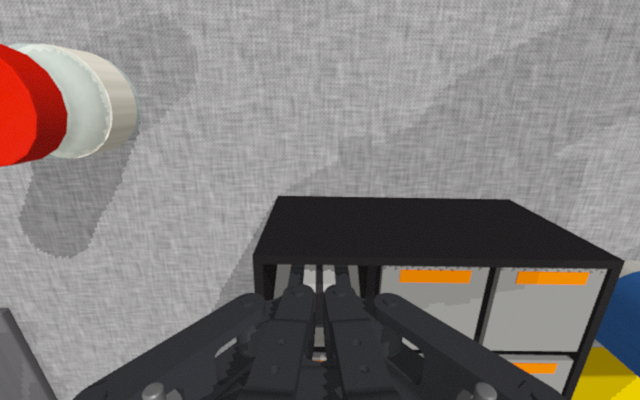

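Emit:
move_arm --targets "0 0 0.04 0 0 0 1;0 0 0.05 0 0 0 1;0 -0.03 0.05 0 0 -0.1 1;0 -0.03 0.04 0 0 -0.14 -1;0 -0.03 0 0 0 -0.14 -1"

```text
clock: 4.65
eef_pos: [0.495, 0.0973, 0.2247]
ee_rot: [[0.364, 0.931, -0.004], [0.931, -0.364, 0.01], [0.008, -0.007, -1.0]]
wrist_force: [1.1, -0.5, -0.0]
finger_gap: 0.0281
```

Emit:
move_arm --targets "0 -0.03 0 0 0 -0.14 -1;0 -0.03 0 0 0 -0.14 -1;0 -0.03 0 0 0 -0.14 -1;0 -0.03 0 0 0 -0.14 -1;0 0 0 0 0 0 -1"

```text
clock: 5.15
eef_pos: [0.4954, -0.0331, 0.229]
ee_rot: [[0.823, 0.568, 0.012], [0.568, -0.823, 0.006], [0.013, 0.002, -1.0]]
wrist_force: [-0.0, 0.4, -0.0]
finger_gap: 0.0856
```

Run:
```python
from h import *
import pickle
s=sense(); im=viewer.grab_frame("wrist"); cv2.imwrite("pics/w3.png",im[:,:,::-1])
pickle.dump((dict(s),im),open("w3.pkl","wb"))
print(s["clock"],s["eef_pos"],np.array(s["ee_rot"]),s["qpos"])
```

```text
5.15 [ 0.4954 -0.0331  0.229 ] [[ 0.823   0.5679  0.0122]
 [ 0.5679 -0.8231  0.0057]
 [ 0.0133  0.0023 -0.9999]] [-0.1248  0.3802  0.2103  1.8747 -0.1087  0.8854  0.7429]
```

View pics/w3.png

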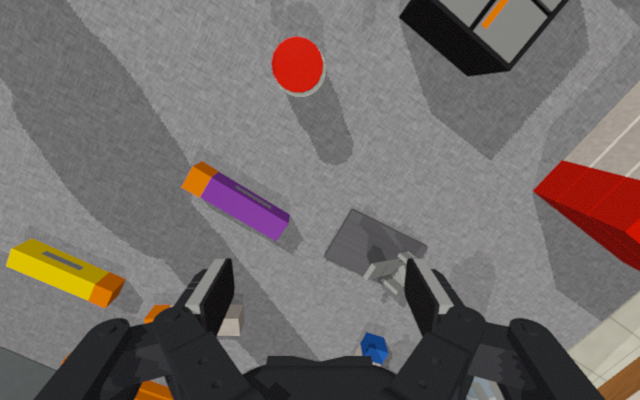

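Run:
```python
from h import *
import pickle
s,im=pickle.load(open("w3.pkl","rb"))
c=cam("wrist",s)
a=im[190:310,300:450,::-1]; cv2.imwrite("pics/w3z.png",cv2.resize(a,None,fx=5,fy=5,interpolation=cv2.INTER_CUBIC))
cs=cam("scene")
for uv in [(333.75,238.1),(316.9,256.0),(353,281),(370,260)]: print("scene",ray(cs,uv,.008))
for uv in [(353,209),(325,257),(427,246)]: print("wrist",ray(c,uv,.008))
```

```text
scene [ 0.5671 -0.0556  0.008 ]
scene [ 0.5739 -0.1281  0.008 ]
scene [ 0.693  -0.1162  0.008 ]
scene [ 0.6836 -0.0387  0.008 ]
wrist [ 0.5643 -0.0503  0.008 ]
wrist [ 0.5746 -0.1284  0.008 ]
wrist [ 0.6797 -0.0367  0.008 ]
```

View pics/w3z.png

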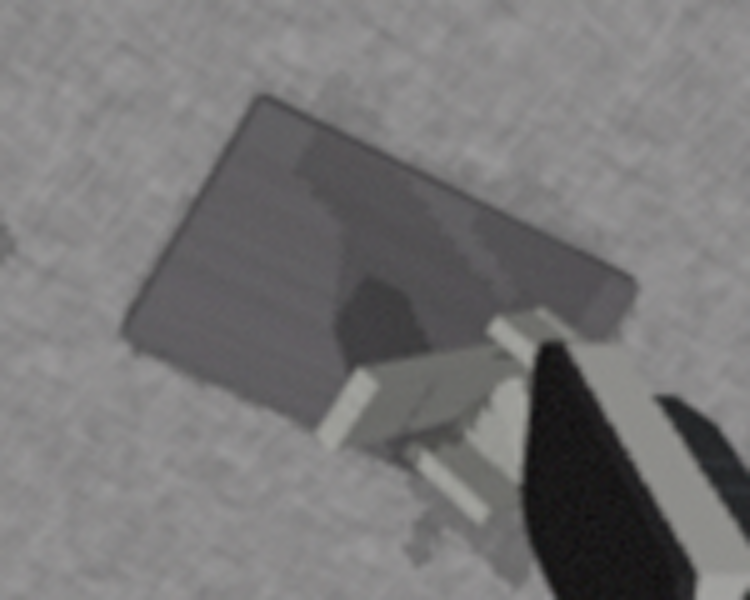

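Run:
```python
from h import *
import pickle
s,im=pickle.load(open("w3.pkl","rb"))
c=cam("wrist",s); cs=cam("scene")
O=np.array([.6285,-.0835]); y=.113
def loc(p): d=p[:2]-O; return np.array([np.cos(y)*d[0]+np.sin(y)*d[1],-np.sin(y)*d[0]+np.cos(y)*d[1],p[2]])
z=.072
# top edge endpoints of rail: wrist zoom (362,370)(322,445) ; scene zoom (285,150),(350,150)
for n,cc,pts in [("w",c,[(300+362/5,190+370/5),(300+322/5,190+440/5)]),("s",cs,[(300+285/8,225+150/8),(300+345/8,225+125/8)])]:
    for p in pts:
        for z in (.065,.075): print(n,z,loc(ray(cc,p,z)))
```

```text
w 0.065 [-0.0224  0.0069  0.065 ]
w 0.075 [-0.0272  0.0112  0.075 ]
w 0.065 [-0.0209 -0.0138  0.065 ]
w 0.075 [-0.0257 -0.0088  0.075 ]
s 0.065 [-0.0221 -0.0061  0.065 ]
s 0.075 [-0.0185 -0.0112  0.075 ]
s 0.065 [-0.0125  0.0134  0.065 ]
s 0.075 [-0.0089  0.0081  0.075 ]
```

Emit:
move_arm --targets "0 -0.025 0 0 0 -0.145 -1;0 -0.025 0 0 0 -0.145 -1;0 -0.025 0 0 0 -0.145 -1;0 -0.025 0 0 0 -0.145 -1;0 -0.025 0 0 0 -0.145 -1"

```text
clock: 5.7
eef_pos: [0.497, -0.1475, 0.2286]
ee_rot: [[0.993, -0.118, 0.018], [-0.118, -0.993, 0.006], [0.018, -0.008, -1.0]]
wrist_force: [1.1, 0.5, -0.8]
finger_gap: 0.0853
```

Emit:
move_arm --targets "0 -0.025 0 0 0 -0.145 -1;0 -0.025 0 0 0 -0.145 -1;0 -0.025 0 0 0 -0.145 -1;0 -0.025 0 0 0 -0.145 -1;0 -0.01 0 0 0 -0.1 -1"

```text
clock: 6.2
eef_pos: [0.4995, -0.2558, 0.2279]
ee_rot: [[0.687, -0.726, 0.021], [-0.726, -0.688, -0.004], [0.017, -0.012, -1.0]]
wrist_force: [0.3, 0.3, 0.4]
finger_gap: 0.0853
```

Run:
```python
from h import *
import pickle
s=sense(); im=viewer.grab_frame("wrist"); cv2.imwrite("pics/w4.png",im[:,:,::-1])
pickle.dump((dict(s),im),open("w4.pkl","wb"))
r=silhouettes("carton","wrist")
c=cam("wrist",s)
for d in r: print(d["conf"],d["box"],d["pixels"].sum())
pickle.dump(r,open("w4r.pkl","wb"))
print(s["clock"],s["eef_pos"],np.array(s["ee_rot"]),s["qpos"])
print(proj(c,box(.477,-.3145,-2.543,.13,.03,0,.03)))
```

```text
0.73 [147.5, 83.6, 242.0, 181.5] 3751
0.65 [314.6, 162.1, 360.6, 271.5] 2808
0.61 [227.2, 269.6, 302.6, 351.6] 2471
0.35 [0.0, 0.0, 80.6, 66.3] 4323
6.2 [ 0.4995 -0.2558  0.2279] [[ 0.6874 -0.726   0.0207]
 [-0.7261 -0.6876 -0.004 ]
 [ 0.0171 -0.0123 -0.9998]] [ 0.0534  0.5253  0.5996  1.7209 -0.3566  0.9844 -0.0277]
[[335.3059 161.2492]
 [337.0676 166.1871]
 [358.788  164.9225]
 [362.4587 170.1333]
 [318.8375 253.2337]
 [319.2043 264.4526]
 [340.171  256.1343]
 [342.1019 267.5105]]
```

View pics/w4.png

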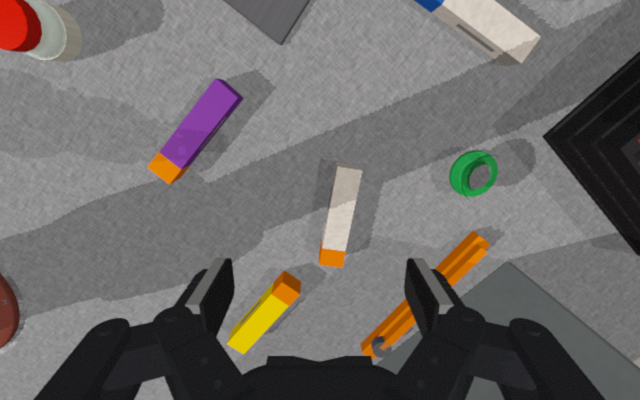

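Run:
```python
from h import *
import pickle
s,im=pickle.load(open("w4.pkl","rb")); r=pickle.load(open("w4r.pkl","rb"))
c=cam("wrist",s); o=pickle.load(open("s.pkl","rb"))
print(fitbox([(c,r[1]["pixels"])],[.477,-.3145,-2.543],.13,.03,0,.03))
print(fitbox([(c,r[1]["pixels"]),(cam("top"),o["top"]["carton"][0]["pixels"])],[.477,-.3145,-2.543],.13,.03,0,.03))
p,yw=[.477,-.3145],-2.543
```

```text
(array([ 0.4758, -0.3139, -2.5432]), np.float64(0.05524412044019887))
(array([ 0.4765, -0.3139, -2.5415]), np.float64(0.1431516456452518))
```

```bash
cat >> h.py <<'E'
from scipy.spatial.transform import Rotation as Rot
def go(R,t):
    s=sense(); Rc=np.array(s["ee_rot"]); d=np.array(t)-np.array(s["eef_pos"])
    rv=Rot.from_matrix(np.array(R)@Rc.T).as_rotvec()
    print("shift",d,"rotvec",rv,"|rv|",np.linalg.norm(rv).round(3),"q",np.array(s["qpos"]),"t",s["clock"])
def frame(x,z):
    z=np.array(z,float);z/=np.linalg.norm(z);x=np.array(x,float);x-=z*(x@z);x/=np.linalg.norm(x)
    return np.c_[x,np.cross(z,x),z]
E
cat > g1.py <<'E'
from h import *
yw=-2.543; f=np.array([-np.cos(yw),-np.sin(yw),0]); # foot dir
al=np.radians(30)
z=np.sin(al)*f+np.array([0,0,-np.cos(al)])
x=np.array([f[1],-f[0],0])
R=frame(x,z)
tcp=np.array([.4763,-.314,.025])+.019*z
E
python3 - <<'E'
from g1 import *
print(R,tcp)
go(R,tcp-.1*z)
E
```

```text
[[ 0.5635 -0.7154  0.4131]
 [-0.8261 -0.488   0.2817]
 [ 0.     -0.5    -0.866 ]] [ 0.4841 -0.3086  0.0085]
shift [-0.0568 -0.0822 -0.1324] rotvec [ 0.3345 -0.3878 -0.1571] |rv| 0.536 q [ 0.0524  0.5252  0.5982  1.7216 -0.3561  0.9844 -0.0246] t 6.3
```

Emit:
move_arm --targets "-0.014 -0.02 -0.02 0.084 -0.097 -0.04 -0.4;-0.014 -0.02 -0.02 0.084 -0.097 -0.04 -0.4;-0.014 -0.02 -0.03 0.084 -0.097 -0.04 -0.4;-0.014 -0.02 -0.03 0.084 -0.097 -0.04 -0.4;0 0 0 0 0 0 -0.4"

```text
clock: 6.8
eef_pos: [0.4532, -0.3247, 0.1269]
ee_rot: [[0.584, -0.689, 0.43], [-0.812, -0.511, 0.283], [0.025, -0.514, -0.857]]
wrist_force: [-0.5, -0.3, 0.4]
finger_gap: 0.06
```

Run:
```python
from g1 import *
go(R,tcp-.1*z); go(R,tcp)
print(sense()["finger_gap"],sense()["ee_rot"])
```

```text
shift [-0.0103 -0.0121 -0.0318] rotvec [ 0.0107  0.0279 -0.025 ] |rv| 0.039 q [ 0.7327  0.631   0.2016  1.9526 -1.0078  0.8062  0.7637] t 6.8
shift [ 0.031   0.0161 -0.1184] rotvec [ 0.0107  0.0279 -0.025 ] |rv| 0.039 q [ 0.7327  0.631   0.2016  1.9526 -1.0078  0.8062  0.7637] t 6.8
0.059988579314627324 [[ 0.5836 -0.6888  0.43  ]
 [-0.8117 -0.511   0.2831]
 [ 0.0247 -0.5142 -0.8573]]
```

Emit:
move_arm --targets "-0.004 -0.008 -0.02 0.01 0.028 -0.025 -0.4;0.012 0.008 -0.028 0 0 0 -0.4;0.012 0.008 -0.028 0 0 0 -0.4;0 0 0 0 0 0 -0.4"

```text
clock: 7.2
eef_pos: [0.4749, -0.3143, 0.0503]
ee_rot: [[0.569, -0.711, 0.412], [-0.822, -0.493, 0.284], [0.001, -0.501, -0.866]]
wrist_force: [0.2, 0.1, 0.0]
finger_gap: 0.0597
```

Run:
```python
from g1 import *
go(R,tcp)
s=sense(); im=viewer.grab_frame("wrist"); cv2.imwrite("pics/w5.png",im[:,:,::-1])
```

```text
shift [ 0.0092  0.0056 -0.0418] rotvec [ 0.0006  0.0012 -0.0073] |rv| 0.007 q [ 0.7256  0.7642  0.1373  1.9623 -1.1356  0.6872  0.8586] t 7.2
```

View pics/w5.png

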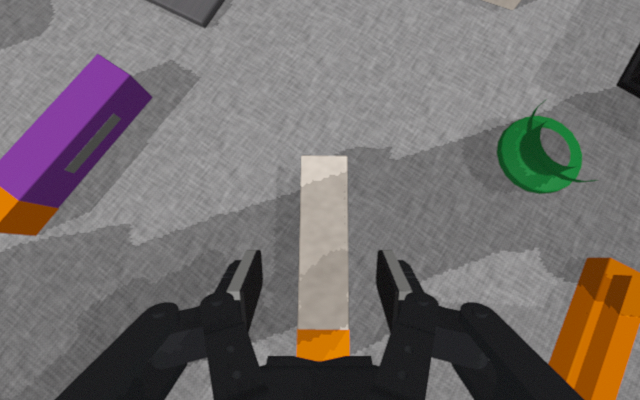

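Emit:
move_arm --targets "0.006 0.002 -0.02 0 0 0 -0.4;0.005 0.002 -0.02 0 0 -0.005 -0.4;0 0 0 0 0 0 -0.4"

```text
clock: 7.55
eef_pos: [0.4897, -0.3117, 0.0169]
ee_rot: [[0.571, -0.706, 0.419], [-0.821, -0.5, 0.276], [0.014, -0.501, -0.865]]
wrist_force: [0.2, 0.5, 0.2]
finger_gap: 0.0599
```

Run:
```python
from g1 import *
go(R,tcp); print(sense()["wrist_force"])
s=sense(); im=viewer.grab_frame("wrist"); cv2.imwrite("pics/w6.png",im[:,:,::-1])
```

```text
shift [-0.0056  0.0031 -0.0084] rotvec [ 0.0107  0.0092 -0.0089] |rv| 0.017 q [ 0.7314  0.8263  0.0919  1.9555 -1.216   0.6259  0.938 ] t 7.55
[0.1909 0.4901 0.2458]
```

View pics/w6.png

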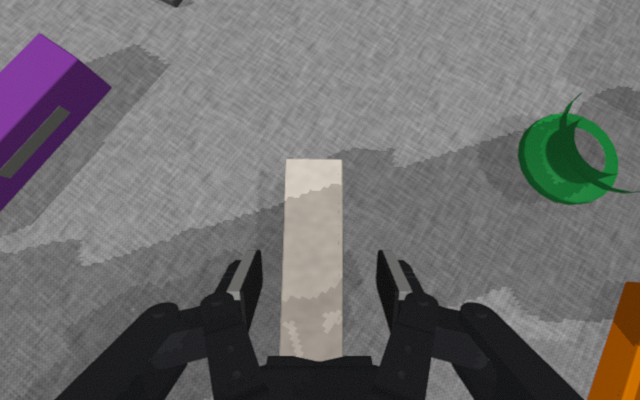

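Emit:
move_arm --targets "-0.004 0.003 -0.007 0.01 0.009 -0.008 -0.4;0 0 0 0 0 0 -0.4"

```text
clock: 7.8
eef_pos: [0.4867, -0.3104, 0.0141]
ee_rot: [[0.564, -0.713, 0.416], [-0.825, -0.492, 0.277], [0.007, -0.5, -0.866]]
wrist_force: [-0.7, 0.6, 0.3]
finger_gap: 0.0594
```

Run:
```python
from g1 import *
go(R,tcp); print(sense()["wrist_force"])
```

```text
shift [-0.0026  0.0018 -0.0055] rotvec [ 0.0056  0.0043 -0.0012] |rv| 0.007 q [ 0.7342  0.8296  0.0906  1.9622 -1.223   0.6226  0.9406] t 7.8
[-0.7469  0.561   0.2962]
```

Emit:
move_arm --targets "-0.002 0.001 -0.006 0.006 0.004 0 -0.4;0 0 0 0 0 0 1;0 0 0 0 0 0 1;0 0 0 0 0 0 1" --grip_force 50

```text
clock: 8.2
eef_pos: [0.4843, -0.3111, 0.0097]
ee_rot: [[0.563, -0.715, 0.414], [-0.826, -0.489, 0.28], [0.003, -0.5, -0.866]]
wrist_force: [0.9, -0.9, -0.2]
finger_gap: 0.0291
```

Emit:
move_arm --targets "0 0 0 0 0 0 1;0 0 0.02 0 0 0 1;0 0 0.04 0 0 0 1;0 0 0.05 0 0 0 1"

```text
clock: 8.6
eef_pos: [0.4799, -0.308, 0.1147]
ee_rot: [[0.562, -0.722, 0.403], [-0.827, -0.482, 0.289], [-0.014, -0.495, -0.869]]
wrist_force: [1.1, -0.2, -0.4]
finger_gap: 0.0294
```

```bash
cat > rel.py <<'E'
from h import *
# carton in tool at grasp
Rg=Rot.from_matrix(np.array([[.563,-.715,.414],[-.826,-.489,.28],[.003,-.5,-.866]])).as_matrix(); tg=np.array([.4843,-.3111,.0097])
u=np.cross(Rg[:,0],[0,0,1]); u/=np.linalg.norm(u)
if u@[np.cos(-2.543),np.sin(-2.543),0]<0: u=-u
cc=np.array([.4763,-.314,.015])
ct=Rg.T@(cc-tg); ct[0]=0
Rcg=np.c_[u,np.cross([0,0,1],u),[0,0,1]]
Rct=Rg.T@Rcg   # carton axes in tool frame
# rest
O=np.array([.6285,-.0835,0]); yr=.113
Rr=Rot.from_euler("z",yr).as_matrix()
seatR=Rr@np.c_[[-.70711,0,.70711],[0,-1,0],[.70711,0,.70711]]
seat=O+Rr@[0,0,.075]
def target(off_along=0,off_n=0):
    # desired carton pose -> tool pose; off_along: back off towards lid, off_n: off from rail
    c=seat+seatR[:,0]*off_along+seatR[:,2]*off_n
    R=seatR@Rct.T
    return R,c-R@ct
E
python3 - <<'E'
from rel import *
print(u,ct,Rct,seat,seatR)
R,t=target(.02,.06); print(R,t)
go(R,t); print(sense()["eef_pos"],sense()["finger_gap"])
im=viewer.grab_frame("scene"); cv2.imwrite("pics/s2.png",im[:,:,::-1])
E
```

```text
[-0.8262 -0.5633  0.    ] [ 0.      0.0045 -0.0087] [[ 0.      1.      0.0026]
 [ 0.8661  0.0013 -0.4999]
 [-0.4999  0.0023 -0.8661]] [ 0.6285 -0.0835  0.075 ] [[-0.7026  0.1128  0.7026]
 [-0.0797 -0.9936  0.0797]
 [ 0.7071  0.      0.7071]]
[[ 0.1146 -0.9596 -0.257 ]
 [-0.9934 -0.1102 -0.0315]
 [ 0.0019  0.2589 -0.9659]] [ 0.6587 -0.0801  0.122 ]
shift [0.1788 0.2279 0.0073] rotvec [-0.2889  0.7325 -0.4523] |rv| 0.908 q [ 0.6595  0.6581  0.2114  1.9282 -1.0083  0.7873  0.6628] t 8.6
[ 0.4799 -0.308   0.1147] 0.02939961208360599
```

View pics/s2.png

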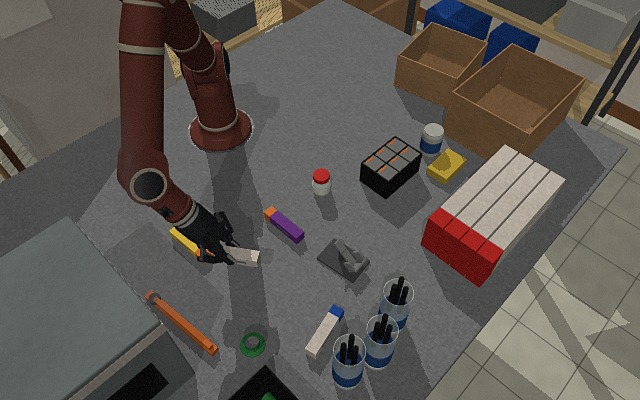

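Emit:
move_arm --targets "0.01 0.015 0.035 -0.036 0.092 -0.056 1;0.02 0.025 0.035 -0.036 0.092 -0.056 1;0.02 0.025 0.03 -0.036 0.092 -0.056 1;0.02 0.03 0.01 -0.036 0.092 -0.056 1;0.02 0.03 0 -0.036 0.092 -0.056 1"

```text
clock: 9.15
eef_pos: [0.5545, -0.2135, 0.2113]
ee_rot: [[0.317, -0.945, 0.081], [-0.948, -0.312, 0.068], [-0.039, -0.098, -0.994]]
wrist_force: [0.6, -0.6, -1.9]
finger_gap: 0.029
```

Run:
```python
from rel import *
R,t=target(.02,.06)
go(R,t); print(sense()["eef_pos"],sense()["finger_gap"])
```

```text
shift [ 0.1042  0.1334 -0.0894] rotvec [-0.1183  0.3432 -0.1991] |rv| 0.414 q [ 0.004   0.5874  0.6104  1.677  -0.5126  0.9916 -0.4335] t 9.15
[ 0.5545 -0.2135  0.2113] 0.029003177283429896
```

Emit:
move_arm --targets "0.025 0.032 0 -0.03 0.086 -0.05 1;0.025 0.032 0 -0.03 0.086 -0.05 1;0.025 0.032 0 -0.03 0.086 -0.05 1;0.025 0.032 0 -0.03 0.086 -0.05 1;0 0 0 0 0 0 1"

```text
clock: 9.65
eef_pos: [0.6624, -0.0644, 0.2064]
ee_rot: [[0.126, -0.954, -0.27], [-0.992, -0.121, -0.036], [0.002, 0.273, -0.962]]
wrist_force: [-0.9, 0.9, -2.8]
finger_gap: 0.0291
```

Run:
```python
from rel import *
R,t=target(.02,.06)
go(R,t); print(sense()["eef_pos"],sense()["finger_gap"])
s=sense(); im=viewer.grab_frame("wrist"); cv2.imwrite("pics/w7.png",im[:,:,::-1])
import pickle; pickle.dump((dict(s),im),open("w7.pkl","wb"))
im=viewer.grab_frame("scene"); cv2.imwrite("pics/s3.png",cv2.resize(im[100:300,200:450,::-1],None,fx=3,fy=3,interpolation=cv2.INTER_CUBIC))
```

```text
shift [-0.0037 -0.0156 -0.0845] rotvec [ 0.0015 -0.0142 -0.012 ] |rv| 0.019 q [-0.256   0.8967  0.7115  1.1397 -0.4184  1.529  -1.0577] t 9.65
[ 0.6624 -0.0644  0.2064] 0.02907465966792354
```

View pics/w7.png

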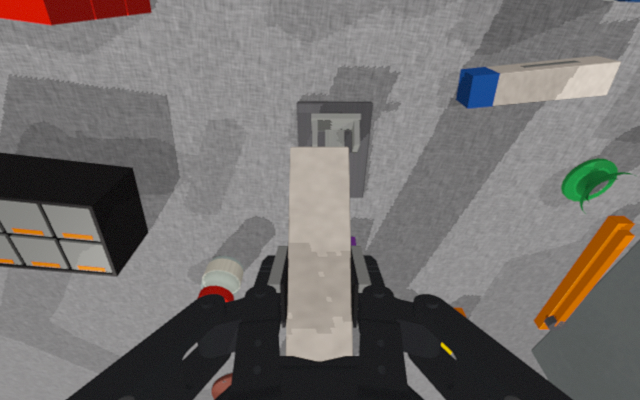

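View pics/s3.png

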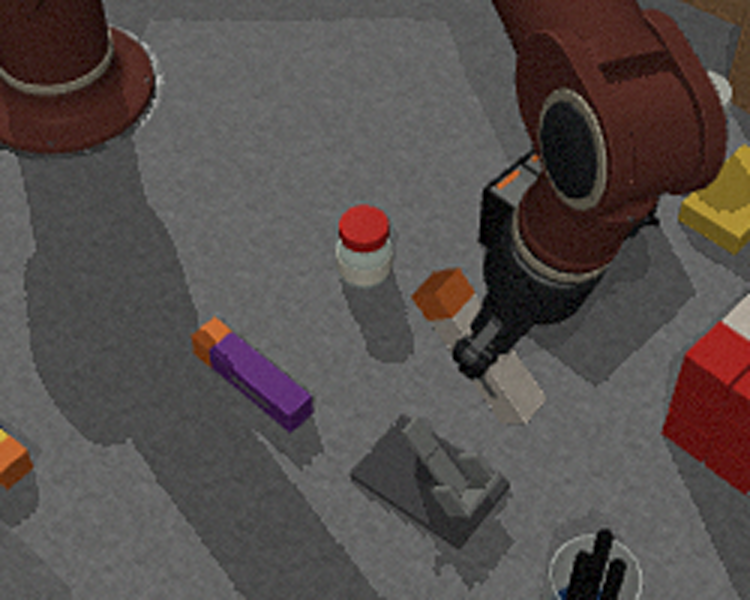

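Run:
```python
from rel import *
import pickle
s,im=pickle.load(open("w7.pkl","rb")); c=cam("wrist",s)
cv2.imwrite("pics/w7z.png",cv2.resize(im[90:210,270:400,::-1],None,fx=5,fy=5,interpolation=cv2.INTER_CUBIC))
for uv in [(298,102),(373,102),(363,196)]:
    p=ray(c,uv,.008); print(p, Rr.T@(p-O))
print(proj(c,[O+Rr@np.array([a*.06,b*.04,.008]) for a,b in [(1,1),(1,-1),(-1,-1),(-1,1)]]))
```

```text
[ 0.6833 -0.0389  0.008 ] [0.0595 0.0382 0.008 ]
[ 0.6931 -0.1159  0.008 ] [ 0.0605 -0.0394  0.008 ]
[ 0.5765 -0.1301  0.008 ] [-0.0569 -0.0405  0.008 ]
[[296.2218 101.4534]
 [373.4914 102.508 ]
 [362.388  198.0418]
 [299.0203 197.3329]]
```

View pics/w7z.png

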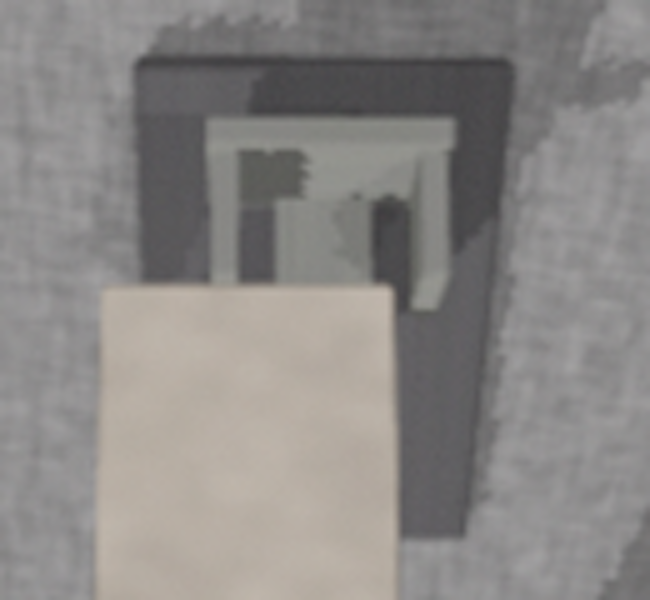

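Run:
```python
from rel import *
import pickle
s,im=pickle.load(open("w7.pkl","rb")); c=cam("wrist",s)
R0=np.array(s["ee_rot"]);t0=np.array(s["eef_pos"])
P=[t0+R0@(ct+Rct@np.array([x,y,.015])) for x in(-.065,.065) for y in(-.015,.015)]
print(proj(c,P))
R,t=target(.012,.05); go(R,t)
R,t=target(.012,.02); go(R,t)
```

```text
[[291.6124 144.6784]
 [350.7817 144.7605]
 [285.9136 435.2821]
 [356.7973 435.3048]]
shift [-0.0008 -0.0072 -0.1008] rotvec [ 0.0075 -0.014  -0.0012] |rv| 0.016 q [-0.251   0.8892  0.7188  1.1497 -0.4134  1.5269 -1.0554] t 9.75
shift [-0.0219 -0.0096 -0.122 ] rotvec [ 0.0075 -0.014  -0.0012] |rv| 0.016 q [-0.251   0.8892  0.7188  1.1497 -0.4134  1.5269 -1.0554] t 9.75
```

Emit:
move_arm --targets "0 -0.007 -0.03 0.007 -0.014 0 1;0 0 -0.035 0 0 0 1;0 0 -0.025 0 0 0 1;0 0 0 0 0 0 1"

```text
clock: 10.15
eef_pos: [0.6541, -0.088, 0.1207]
ee_rot: [[0.106, -0.962, -0.253], [-0.994, -0.101, -0.032], [0.005, 0.255, -0.967]]
wrist_force: [-0.3, 1.0, -1.5]
finger_gap: 0.0293
```

Run:
```python
from rel import *
for a,n in [(.012,.05),(.012,.02),(.012,0.003)]:
    R,t=target(a,n); go(R,t)
print(sense()["wrist_force"])
```

```text
shift [ 0.0032  0.0077 -0.0115] rotvec [0.0026 0.0043 0.0087] |rv| 0.01 q [-0.2348  0.9562  0.6905  1.2734 -0.4599  1.3353 -1.0108] t 10.15
shift [-0.0179  0.0053 -0.0327] rotvec [0.0026 0.0043 0.0087] |rv| 0.01 q [-0.2348  0.9562  0.6905  1.2734 -0.4599  1.3353 -1.0108] t 10.15
shift [-0.0298  0.004  -0.0447] rotvec [0.0026 0.0043 0.0087] |rv| 0.01 q [-0.2348  0.9562  0.6905  1.2734 -0.4599  1.3353 -1.0108] t 10.15
[-0.2817  0.9889 -1.5071]
```

Emit:
move_arm --targets "0.002 0.007 -0.01 0.003 0.004 0.009 1;-0.01 0 -0.011 0 0 0 1;-0.008 0 -0.01 0 0 0 1;0 0 0 0 0 0 1"

```text
clock: 10.55
eef_pos: [0.6385, -0.0842, 0.0943]
ee_rot: [[0.111, -0.962, -0.249], [-0.994, -0.107, -0.03], [0.003, 0.251, -0.968]]
wrist_force: [0.5, 0.6, -1.6]
finger_gap: 0.0289
```

Run:
```python
from rel import *
for a,n in [(.012,.02),(.012,0.003)]:
    R,t=target(a,n); go(R,t)
print(sense()["wrist_force"])
import pickle
s=sense(); im=viewer.grab_frame("wrist"); pickle.dump((dict(s),im),open("w8.pkl","wb"))
cv2.imwrite("pics/w8.png",cv2.resize(im[40:240,220:440,::-1],None,fx=3,fy=3,interpolation=cv2.INTER_CUBIC))
im=viewer.grab_frame("scene"); cv2.imwrite("pics/s4.png",cv2.resize(im[180:300,280:420,::-1],None,fx=5,fy=5,interpolation=cv2.INTER_CUBIC))
```

```text
shift [-0.0023  0.0016 -0.0063] rotvec [-0.0002  0.0085  0.0033] |rv| 0.009 q [-0.2487  0.9593  0.6804  1.3557 -0.4738  1.2537 -0.9866] t 10.55
shift [-0.0143  0.0002 -0.0183] rotvec [-0.0002  0.0085  0.0033] |rv| 0.009 q [-0.2487  0.9593  0.6804  1.3557 -0.4738  1.2537 -0.9866] t 10.55
[ 0.4864  0.6127 -1.586 ]
```

View pics/w8.png

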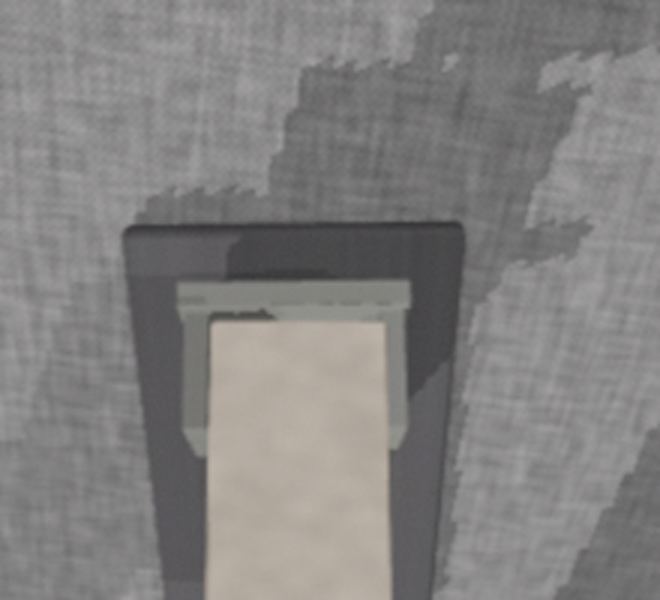

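View pics/s4.png

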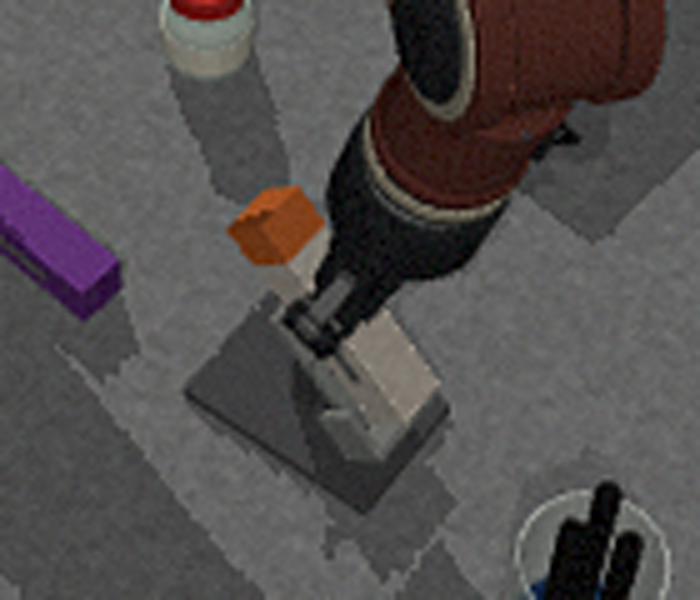

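Emit:
move_arm --targets "-0.005 0 -0.007 0 0.008 0.003 1;-0.004 0 -0.005 0 0 0 1;0 0 0 0 0 0 1"

```text
clock: 10.95
eef_pos: [0.633, -0.0854, 0.0854]
ee_rot: [[0.116, -0.962, -0.248], [-0.993, -0.111, -0.034], [0.005, 0.25, -0.968]]
wrist_force: [0.8, 0.8, -1.3]
finger_gap: 0.0288
```

Run:
```python
from rel import *
for a,n in [(.012,0.003),(.012,0),(0,0)]:
    R,t=target(a,n); go(R,t)
print(sense()["wrist_force"])
```

```text
shift [-0.0087  0.0014 -0.0093] rotvec [ 0.0021  0.0092 -0.0018] |rv| 0.01 q [-0.2513  0.9617  0.6775  1.382  -0.4758  1.2251 -0.9749] t 10.95
shift [-0.0109  0.0012 -0.0114] rotvec [ 0.0021  0.0092 -0.0018] |rv| 0.01 q [-0.2513  0.9617  0.6775  1.382  -0.4758  1.2251 -0.9749] t 10.95
shift [-0.0024  0.0021 -0.0199] rotvec [ 0.0021  0.0092 -0.0018] |rv| 0.01 q [-0.2513  0.9617  0.6775  1.382  -0.4758  1.2251 -0.9749] t 10.95
[ 0.8245  0.752  -1.2739]
```

Emit:
move_arm --targets "-0.006 0.001 -0.006 0.002 0.009 -0.002 1;-0.003 0 -0.003 0 0 0 1;0 0 0 0 0 0 1"

```text
clock: 11.25
eef_pos: [0.6233, -0.0842, 0.0756]
ee_rot: [[0.114, -0.959, -0.257], [-0.993, -0.11, -0.031], [0.002, 0.259, -0.966]]
wrist_force: [0.1, 0.2, -1.4]
finger_gap: 0.0293
```

Run:
```python
from rel import *
for a,n in [(.012,0.0),(0,0)]:
    R,t=target(a,n); go(R,t)
print(sense()["wrist_force"])
```

```text
shift [-0.0012  0.     -0.0017] rotvec [-0.0001 -0.0004  0.0001] |rv| 0.0 q [-0.2544  0.9649  0.6733  1.4121 -0.4795  1.2044 -0.9677] t 11.25
shift [ 0.0072  0.001  -0.0102] rotvec [-0.0001 -0.0004  0.0001] |rv| 0.0 q [-0.2544  0.9649  0.6733  1.4121 -0.4795  1.2044 -0.9677] t 11.25
[ 0.051   0.2037 -1.4361]
```

Emit:
move_arm --targets "0.003 0 -0.0045 0 0 0 1;0.002 0 -0.003 0 0 0 1;0 0 0 0 0 0 1"

```text
clock: 11.55
eef_pos: [0.6291, -0.0842, 0.0675]
ee_rot: [[0.115, -0.96, -0.257], [-0.993, -0.11, -0.032], [0.002, 0.259, -0.966]]
wrist_force: [0.8, -1.0, 0.4]
finger_gap: 0.0289
```

Run:
```python
from rel import *
for a,n in [(0,0)]:
    R,t=target(a,n); go(R,t)
print(sense()["wrist_force"])
import pickle
s=sense(); im=viewer.grab_frame("wrist"); pickle.dump((dict(s),im),open("w9.pkl","wb"))
cv2.imwrite("pics/w9.png",cv2.resize(im[40:240,220:440,::-1],None,fx=3,fy=3,interpolation=cv2.INTER_CUBIC))
```

```text
shift [ 0.0014  0.0009 -0.002 ] rotvec [ 0.0001  0.0003 -0.0001] |rv| 0.0 q [-0.2496  0.9813  0.6686  1.397  -0.4852  1.2019 -0.9704] t 11.55
[ 0.7884 -1.022   0.4263]
```

View pics/w9.png

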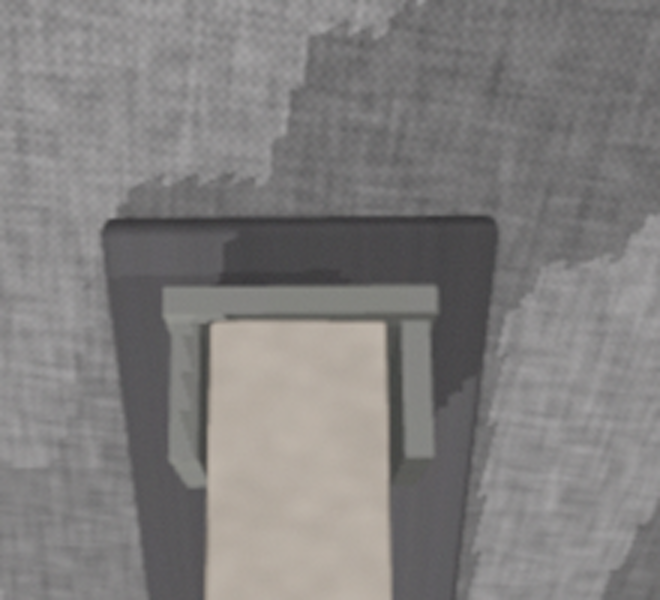

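Emit:
move_arm --targets "0.001 0 -0.0015 0 0 0 1;0 0 0 0 0 0 1"

```text
clock: 11.8
eef_pos: [0.6305, -0.0844, 0.0662]
ee_rot: [[0.115, -0.96, -0.256], [-0.993, -0.11, -0.032], [0.002, 0.258, -0.966]]
wrist_force: [0.2, 0.2, -0.6]
finger_gap: 0.0289
```

Emit:
move_arm --targets "0 0 -0.0015 0 0 0 1;0 0 0 0 0 0 1"

```text
clock: 12.0
eef_pos: [0.6308, -0.0846, 0.0659]
ee_rot: [[0.115, -0.96, -0.255], [-0.993, -0.11, -0.032], [0.003, 0.257, -0.966]]
wrist_force: [0.4, -0.4, -1.2]
finger_gap: 0.0294
```

Emit:
move_arm --targets "-0.001 0 -0.004 0 0 0 1;0 0 0 0 0 0 1"

```text
clock: 12.2
eef_pos: [0.631, -0.0848, 0.0664]
ee_rot: [[0.116, -0.961, -0.253], [-0.993, -0.111, -0.032], [0.003, 0.255, -0.967]]
wrist_force: [-0.2, -0.7, -1.7]
finger_gap: 0.0289
```

Emit:
move_arm --targets "0 0 -0.004 0 0 0 1"

```text
clock: 12.3
eef_pos: [0.6306, -0.0854, 0.0653]
ee_rot: [[0.116, -0.96, -0.253], [-0.993, -0.111, -0.032], [0.003, 0.255, -0.967]]
wrist_force: [-4.5, 2.4, 22.6]
finger_gap: 0.029
```

Run:
```python
from rel import *
for a,n in [(0,0)]:
    R,t=target(a,n); go(R,t)
print(sense()["wrist_force"])
import pickle
s=sense(); im=viewer.grab_frame("scene")
cv2.imwrite("pics/s5.png",cv2.resize(im[180:300,280:420,::-1],None,fx=5,fy=5,interpolation=cv2.INTER_CUBIC))
```

```text
shift [-0.0001  0.0022  0.0001] rotvec [ 0.0002  0.0037 -0.0011] |rv| 0.004 q [-0.2476  0.9844  0.6682  1.3959 -0.488   1.1969 -0.9673] t 12.3
[-4.4979  2.4167 22.6038]
```

View pics/s5.png

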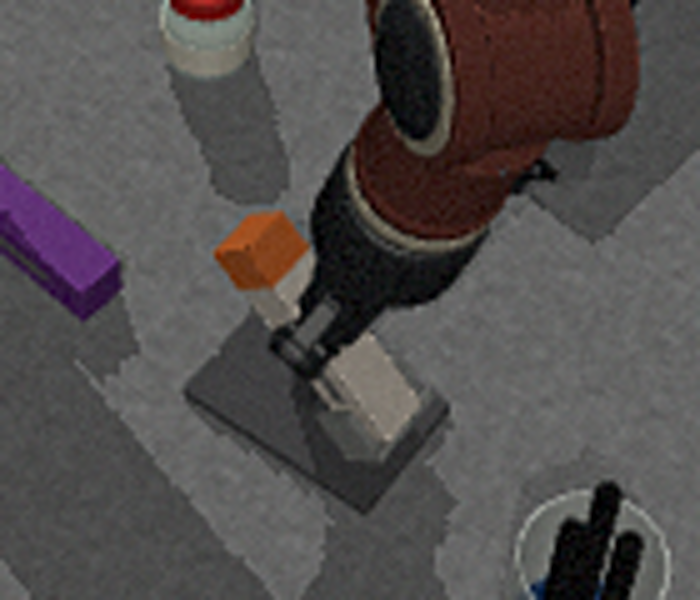

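Emit:
move_arm --targets "0 0 0 0 0 0 1;0 0 0 0 0 0 0.1;0 0 0 0 0 0 -0.4;0 0 0 0 0 0 -0.4"

```text
clock: 12.75
eef_pos: [0.6305, -0.0856, 0.0652]
ee_rot: [[0.115, -0.961, -0.253], [-0.993, -0.111, -0.032], [0.003, 0.255, -0.967]]
wrist_force: [0.2, 0.3, -0.1]
finger_gap: 0.0597
```

Run:
```python
from rel import *
print(sense()["wrist_force"],sense()["eef_pos"],sense()["finger_gap"])
s=sense(); im=viewer.grab_frame("scene")
cv2.imwrite("pics/s6.png",cv2.resize(im[180:300,280:420,::-1],None,fx=5,fy=5,interpolation=cv2.INTER_CUBIC))
im=viewer.grab_frame("wrist"); cv2.imwrite("pics/w10.png",im[:,:,::-1])
```

```text
[ 0.223   0.3114 -0.1026] [ 0.6305 -0.0856  0.0652] 0.05973403872324145
```

View pics/s6.png

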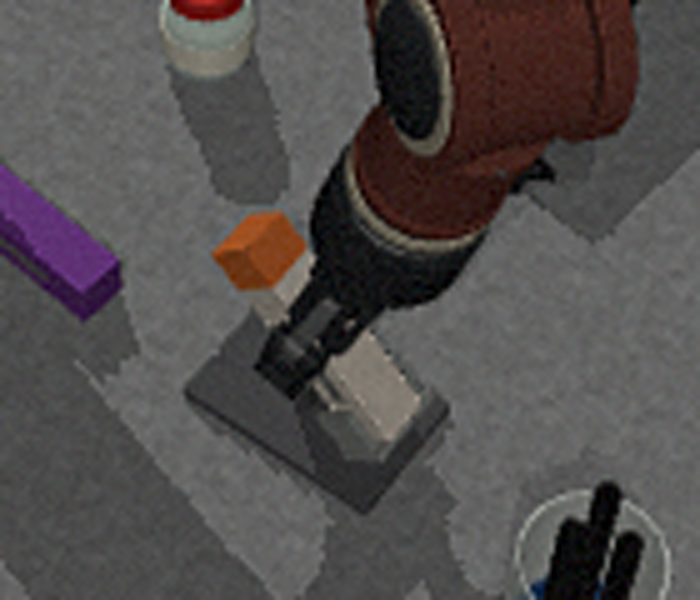

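View pics/w10.png

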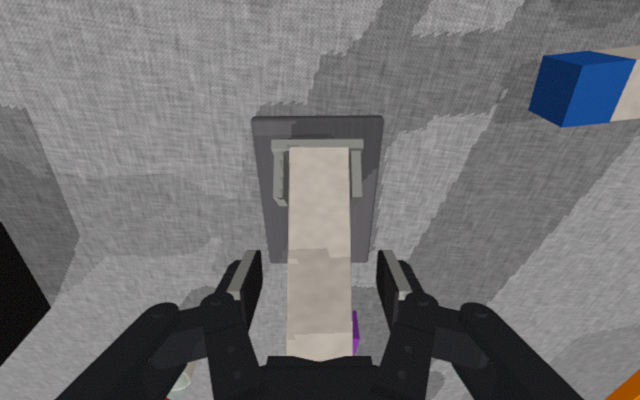

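Emit:
move_arm --targets "0.008 0.001 0.03 0 0 0 -0.4;0.012 0.001 0.045 0 0 0 -0.4;0.012 0.001 0.045 0 0 0 -0.4;0 0 0.03 0 -0.1 0 -0.4;-0.02 0 0.02 0 -0.145 0 -0.4"

```text
clock: 13.35
eef_pos: [0.6448, -0.08, 0.2313]
ee_rot: [[0.117, -0.993, -0.015], [-0.993, -0.116, -0.033], [0.031, 0.019, -0.999]]
wrist_force: [-0.1, -0.5, 1.6]
finger_gap: 0.0597
```

```bash
cat > re.py2 <<'E'
E
cat > reg.py <<'E'
from rel import *
ul=seatR[:,0]
Rre=frame(-Rr[:,1],-ul)
def tcp_re(back,d=.021): return seat+ul*(d+back)
E
python3 - <<'E'
from reg import *
print(Rre, tcp_re(.09)); go(Rre,tcp_re(.09)); print(sense()["eef_pos"],sense()["ee_rot"])
im=viewer.grab_frame("scene")
cv2.imwrite("pics/s7.png",cv2.resize(im[120:300,260:460,::-1],None,fx=3.3,fy=3.3,interpolation=cv2.INTER_CUBIC))
E
```

```text
[[ 0.1128 -0.7026  0.7026]
 [-0.9936 -0.0797  0.0797]
 [-0.     -0.7071 -0.7071]] [ 0.5505 -0.0924  0.1535]
shift [-0.0942 -0.0123 -0.0778] rotvec [ 0.1216 -0.7957  0.0088] |rv| 0.805 q [-0.3154  0.7147  0.7403  1.4281 -0.4569  1.1885 -0.9816] t 13.35
[ 0.6448 -0.08    0.2313] [[ 0.1167 -0.993  -0.0153]
 [-0.9927 -0.1161 -0.0332]
 [ 0.0312  0.0191 -0.9993]]
```

View pics/s7.png

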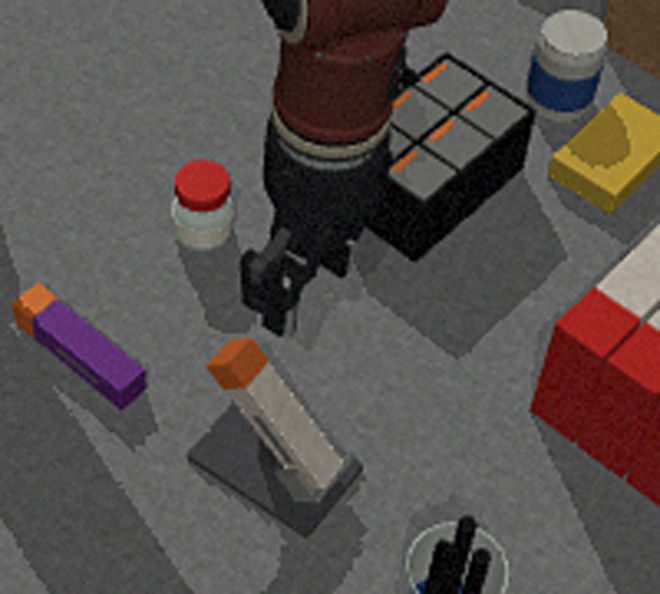

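Emit:
move_arm --targets "-0.018 -0.002 0 0.02 -0.133 0 -0.4;-0.018 -0.002 0 0.02 -0.133 0 -0.4;-0.018 -0.002 0 0.02 -0.133 0 -0.4;-0.018 -0.002 0 0.02 -0.133 0 -0.4;-0.018 -0.002 -0.01 0.02 -0.133 0 -0.4"

```text
clock: 13.9
eef_pos: [0.5629, -0.0843, 0.2185]
ee_rot: [[0.112, -0.857, 0.503], [-0.994, -0.086, 0.074], [-0.02, -0.508, -0.861]]
wrist_force: [0.8, 0.4, -1.8]
finger_gap: 0.0595
```

Run:
```python
from reg import *
go(Rre,tcp_re(.09))
```

```text
shift [-0.0124 -0.008  -0.0651] rotvec [ 0.0086 -0.2525 -0.0017] |rv| 0.253 q [ 0.0401  0.3563  0.2192  2.1185 -1.0184  0.3092 -0.3094] t 13.9
```

Emit:
move_arm --targets "-0.006 -0.004 -0.02 0.004 -0.127 0 -0.4;-0.006 -0.004 -0.02 0.004 -0.127 0 -0.4;0 0 -0.02 0 0 0 -0.4"

```text
clock: 14.2
eef_pos: [0.5736, -0.0896, 0.192]
ee_rot: [[0.13, -0.817, 0.561], [-0.991, -0.092, 0.096], [-0.027, -0.569, -0.822]]
wrist_force: [0.7, 0.3, -2.4]
finger_gap: 0.0598
```

Run:
```python
from reg import *
go(Rre,tcp_re(.09)); print(sense()["ee_rot"])
```

```text
shift [-0.0231 -0.0028 -0.0386] rotvec [-0.005  -0.182  -0.0203] |rv| 0.183 q [ 0.56    0.4453 -0.4451  2.1585 -1.3474  0.0262  0.0998] t 14.2
[[ 0.1305 -0.8173  0.5613]
 [-0.9911 -0.092   0.0964]
 [-0.0272 -0.5688 -0.822 ]]
```

```bash
cat > reg.py <<'E'
from rel import *
ul=seatR[:,0]
TH=np.radians(25)
zt=Rr@np.array([np.sin(TH),0,-np.cos(TH)])
Rre=frame(-Rr[:,1],zt)
def tcp_re(back,d=.042): return seat+ul*d+zt*(.019-back)
E
python3 - <<'E'
from reg import *
print(Rre,tcp_re(.07),tcp_re(0)); go(Rre,tcp_re(.07)); go(Rre,tcp_re(0))
E
```

```text
[[ 0.1128 -0.9005  0.4199]
 [-0.9936 -0.1022  0.0477]
 [ 0.     -0.4226 -0.9063]] [ 0.5776 -0.0893  0.1509] [ 0.607  -0.0859  0.0875]
shift [ 0.0039  0.0003 -0.0411] rotvec [-0.0475  0.1644 -0.0155] |rv| 0.172 q [ 0.56    0.4453 -0.4451  2.1585 -1.3474  0.0262  0.0998] t 14.2
shift [ 0.0333  0.0036 -0.1046] rotvec [-0.0475  0.1644 -0.0155] |rv| 0.172 q [ 0.56    0.4453 -0.4451  2.1585 -1.3474  0.0262  0.0998] t 14.2
```

Emit:
move_arm --targets "0 0 0.01 -0.024 0.08 -0.008 -0.4;0 0 0 -0.024 0.08 -0.008 -0.4;0 0 0 0 0 0 -0.4"

```text
clock: 14.5
eef_pos: [0.5753, -0.0946, 0.181]
ee_rot: [[0.113, -0.858, 0.502], [-0.993, -0.077, 0.093], [-0.041, -0.508, -0.86]]
wrist_force: [0.2, 0.9, 0.4]
finger_gap: 0.0598
```

Run:
```python
from reg import *
go(Rre,tcp_re(.07))
s=sense(); im=viewer.grab_frame("wrist"); cv2.imwrite("pics/w11.png",im[:,:,::-1])
```

```text
shift [ 0.0023  0.0053 -0.0301] rotvec [-0.0518  0.0923  0.0015] |rv| 0.106 q [ 0.2274  0.4369  0.0097  2.1174 -1.1749  0.2308 -0.1222] t 14.5
```

View pics/w11.png

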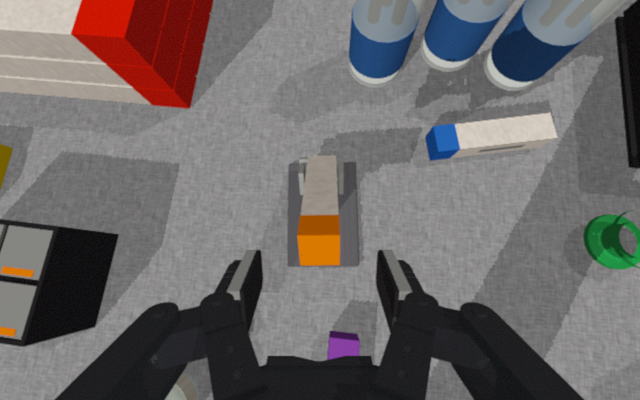

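Emit:
move_arm --targets "0.002 0.004 0 -0.05 0.092 0 -0.4;0 0 -0.015 0 0 0 -0.4;0 0 0 0 0 0 -0.4"

```text
clock: 14.85
eef_pos: [0.577, -0.0868, 0.1632]
ee_rot: [[0.121, -0.886, 0.448], [-0.992, -0.099, 0.072], [-0.02, -0.453, -0.891]]
wrist_force: [-0.5, 0.5, -0.2]
finger_gap: 0.0598
```

Run:
```python
from reg import *
go(Rre,tcp_re(.07)); go(Rre,tcp_re(0))
```

```text
shift [ 0.0006 -0.0025 -0.0122] rotvec [-0.0236  0.0317 -0.0082] |rv| 0.04 q [ 0.1013  0.4704  0.1315  2.0938 -1.0372  0.2589 -0.2771] t 14.85
shift [ 0.03    0.0008 -0.0757] rotvec [-0.0236  0.0317 -0.0082] |rv| 0.04 q [ 0.1013  0.4704  0.1315  2.0938 -1.0372  0.2589 -0.2771] t 14.85
```

Emit:
move_arm --targets "0.004 -0.002 -0.017 -0.012 0.016 -0.004 -0.4;0.007 0 -0.015 -0.012 0.016 -0.004 -0.4;0.007 0.001 -0.015 0 0 0 -0.4;0 0 0 0 0 0 -0.4"

```text
clock: 15.25
eef_pos: [0.5956, -0.0855, 0.1169]
ee_rot: [[0.114, -0.899, 0.424], [-0.993, -0.1, 0.055], [-0.007, -0.427, -0.904]]
wrist_force: [0.5, 0.1, -0.0]
finger_gap: 0.0597
```

Run:
```python
from reg import *
go(Rre,tcp_re(0)); print(sense()["wrist_force"])
s=sense(); im=viewer.grab_frame("wrist"); cv2.imwrite("pics/w12.png",im[:,:,::-1])
```

```text
shift [ 0.0114 -0.0005 -0.0295] rotvec [-0.0077  0.0041 -0.0012] |rv| 0.009 q [ 0.1368  0.5693  0.0494  2.0674 -1.091   0.1739 -0.2339] t 15.25
[ 0.5245  0.1494 -0.0445]
```

View pics/w12.png

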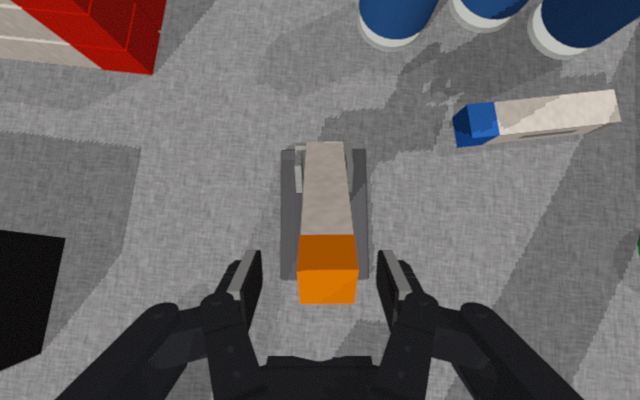

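Emit:
move_arm --targets "0.006 -0.004 -0.015 -0.008 0.004 0 -0.4;0.005 0 -0.013 0 0 0 -0.4;0 0 0 0 0 0 -0.4"

```text
clock: 15.6
eef_pos: [0.6071, -0.0917, 0.0932]
ee_rot: [[0.11, -0.898, 0.427], [-0.994, -0.099, 0.048], [-0.001, -0.429, -0.903]]
wrist_force: [-0.5, -0.1, -0.3]
finger_gap: 0.0603
```

Run:
```python
from reg import *
go(Rre,tcp_re(0)); print(sense()["wrist_force"])
s=sense(); im=viewer.grab_frame("wrist"); cv2.imwrite("pics/w13.png",im[:,:,::-1])
```

```text
shift [-0.0001  0.0058 -0.0057] rotvec [-0.0015  0.0072  0.0027] |rv| 0.008 q [ 0.2161  0.6238 -0.0604  2.0518 -1.1394  0.0951 -0.1671] t 15.6
[-0.4626 -0.0531 -0.2997]
```

View pics/w13.png

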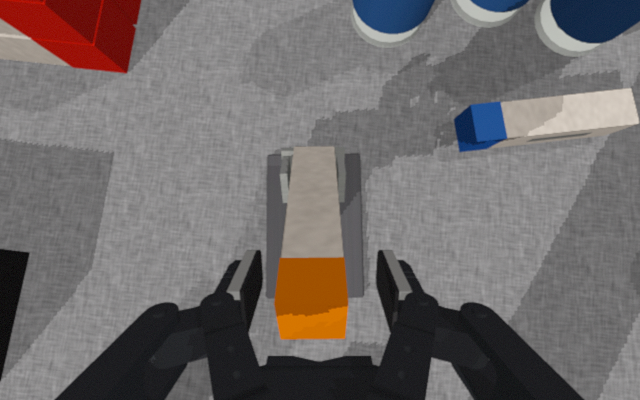

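Emit:
move_arm --targets "0 0.004 -0.005 0 0.007 0 -0.4;0 0 0 0 0 0 -0.4"

```text
clock: 15.85
eef_pos: [0.6072, -0.0883, 0.0909]
ee_rot: [[0.109, -0.899, 0.423], [-0.994, -0.098, 0.047], [-0.001, -0.426, -0.905]]
wrist_force: [1.2, 0.2, -0.7]
finger_gap: 0.0596
```

Run:
```python
from reg import *
go(Rre,tcp_re(0)); print(sense()["wrist_force"])
s=sense(); im=viewer.grab_frame("wrist"); cv2.imwrite("pics/w14.png",im[100:400,150:500,::-1])
```

```text
shift [-0.0003  0.0023 -0.0035] rotvec [-0.0012  0.0034  0.0039] |rv| 0.005 q [ 0.2048  0.6273 -0.0554  2.052  -1.1432  0.0929 -0.1716] t 15.85
[ 1.1643  0.2185 -0.6997]
```

View pics/w14.png

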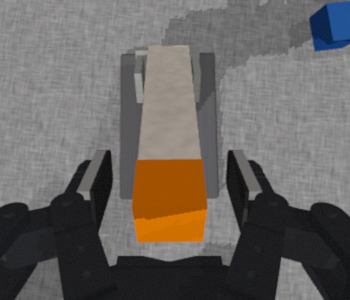

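Emit:
move_arm --targets "0 0 -0.003 0 0 0 -0.4;0 0 0 0 0 0 1;0 0 0 0 0 0 1;0 0 0 0 0 0 1;0 0 0 0 0 0 1" --grip_force 70

```text
clock: 16.4
eef_pos: [0.6076, -0.0883, 0.0894]
ee_rot: [[0.11, -0.898, 0.425], [-0.994, -0.099, 0.046], [0.001, -0.428, -0.904]]
wrist_force: [0.5, -0.5, 0.3]
finger_gap: 0.0291
```

Run:
```python
from reg import *
go(Rre,tcp_re(0)); s=sense(); print(s["wrist_force"],s["eef_pos"],repr(np.array(s["ee_rot"])),s["finger_gap"])
im=viewer.grab_frame("wrist"); cv2.imwrite("pics/w15.png",im[100:400,150:500,::-1])
```

```text
shift [-0.0006  0.0023 -0.002 ] rotvec [0.0004 0.0059 0.0032] |rv| 0.007 q [ 0.2183  0.6307 -0.0764  2.0536 -1.1515  0.0776 -0.1595] t 16.4
[ 0.4973 -0.5066  0.2595] [ 0.6076 -0.0883  0.0894] array([[ 0.1095, -0.8983,  0.4254],
       [-0.994 , -0.0995,  0.0459],
       [ 0.0011, -0.4279, -0.9038]]) 0.02907071016545575
```

View pics/w15.png

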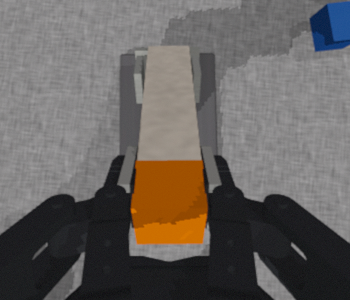

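Emit:
move_arm --targets "0 0 0.015 0 0 0 1;0 0 0.03 0 0 0 1;0 0 0.04 0 0 0 1;0 0 0.04 0 0.08 0 1;0 0 0.02 0 0.1 0 1"

```text
clock: 16.95
eef_pos: [0.5979, -0.0885, 0.2303]
ee_rot: [[0.098, -0.967, 0.234], [-0.995, -0.089, 0.049], [-0.026, -0.237, -0.971]]
wrist_force: [2.0, 1.2, -2.2]
finger_gap: 0.029
```

```bash
cat > put.py <<'E'
from rel import *
Rg2=np.array([[.1095,-.8983,.4254],[-.994,-.0995,.0459],[.0011,-.4279,-.9038]]); tg2=np.array([.6076,-.0883,.0894])
Rct2=Rg2.T@seatR
# remove lateral misalignment: carton y == tool x
a=Rct2[:,0].copy(); a[0]=0; a/=np.linalg.norm(a)
Rct2=np.c_[a,[1,0,0],np.cross(a,[1,0,0])]
ct2=Rg2.T@(seat-tg2); ct2[0]=0
def put(x,y,zfoot,yaw=-.003):
    C=Rot.from_euler("z",yaw).as_matrix()@np.c_[[0,0,1.],[0,-1.,0],[1.,0,0]]
    R=C@Rct2.T
    return R, np.array([x,y,zfoot+.065])-R@ct2
def carton_now(s=None):
    s=s or sense(); R=np.array(s["ee_rot"]); return np.array(s["eef_pos"])+R@ct2, R@Rct2
E
python3 - <<'E'
from put import *
print(Rct2,ct2)
R,t=put(.499,.180,.13); print(R,t); go(R,t)
s=sense();print(s["finger_gap"],s["eef_pos"])
im=viewer.grab_frame("scene"); cv2.imwrite("pics/s8.png",cv2.resize(im[100:300,200:450,::-1],None,fx=3,fy=3,interpolation=cv2.INTER_CUBIC))
im=viewer.grab_frame("wrist"); cv2.imwrite("pics/w16.png",im[:,:,::-1])
E
```

```text
[[ 0.      1.      0.    ]
 [ 0.3365  0.     -0.9417]
 [-0.9417  0.     -0.3365]] [ 0.     -0.0131  0.0221]
[[-0.003  -0.9417 -0.3365]
 [-1.      0.0028  0.001 ]
 [ 0.      0.3365 -0.9417]] [0.4941 0.18   0.2202]
shift [-0.1038  0.2685 -0.0101] rotvec [-0.0534  0.5812 -0.091 ] |rv| 0.591 q [-0.2873  0.5209  0.6794  1.7808 -0.6139  0.8126 -0.7846] t 16.95
0.029023022162020184 [ 0.5979 -0.0885  0.2303]
```

View pics/s8.png

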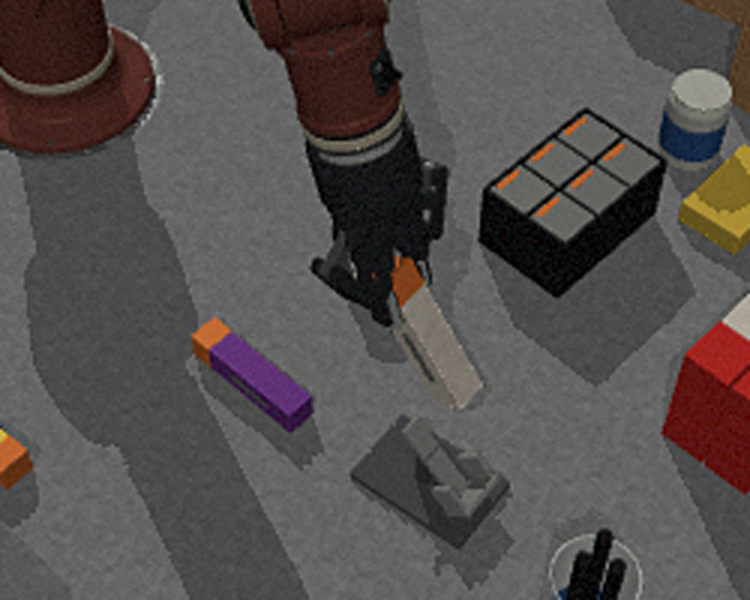

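View pics/w16.png

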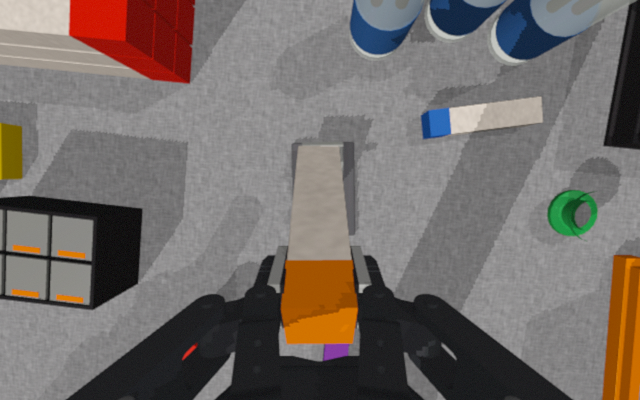

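Emit:
move_arm --targets "-0.01 0.03 0.02 -0.008 0.083 -0.013 1;-0.015 0.036 0.01 -0.008 0.083 -0.013 1;-0.015 0.036 0 -0.008 0.083 -0.013 1;-0.015 0.036 0 -0.008 0.083 -0.013 1;-0.015 0.036 0 -0.008 0.083 -0.013 1"

```text
clock: 17.55
eef_pos: [0.5253, 0.0831, 0.2564]
ee_rot: [[0.013, -0.983, -0.185], [-1.0, -0.014, 0.004], [-0.006, 0.184, -0.983]]
wrist_force: [-0.1, 0.8, -0.5]
finger_gap: 0.0292
```

Run:
```python
from put import *
R,t=put(.499,.180,.13); go(R,t)
c,r=carton_now(); print(c,r[:,0])
```

```text
shift [-0.0312  0.0969 -0.0362] rotvec [-0.0072  0.1576 -0.0157] |rv| 0.159 q [-0.6437  0.5994  0.7911  1.5999 -0.4135  1.3177 -1.3155] t 17.55
[0.5341 0.0834 0.2323] [-0.1569 -0.0084  0.9876]
```

Emit:
move_arm --targets "-0.01 0.035 0 -0.003 0.06 -0.006 1;-0.01 0.035 0 -0.003 0.06 -0.006 1;-0.01 0.027 0 0 0.04 -0.003 1;0 0 0 0 0 0 1"

```text
clock: 17.95
eef_pos: [0.4896, 0.1928, 0.2471]
ee_rot: [[0.009, -0.934, -0.356], [-1.0, -0.013, 0.009], [-0.013, 0.356, -0.934]]
wrist_force: [-0.9, 0.4, -1.6]
finger_gap: 0.0294
```

Run:
```python
from put import *
R,t=put(.499,.180,.13); go(R,t)
s=sense(); c,r=carton_now(s); print(c,r[:,0])
im=viewer.grab_frame("wrist"); cv2.imwrite("pics/w17.png",im[:,:,::-1])
import pickle; pickle.dump((dict(s),im),open("w17.pkl","wb"))
K=cam("wrist",s)
print("foot corners",proj(K,[c+r@np.array([-.065,a,b]) for a,b in[(-.015,-.015),(-.015,.015),(.015,.015),(.015,-.015)]]))
print("cell0 corners",proj(K,[[.502+a,.18+b,.08] for a in(-.023,.023) for b in(-.023,.023)]))
im=viewer.grab_frame("scene"); cv2.imwrite("pics/s9.png",cv2.resize(im[60:260,280:480,::-1],None,fx=3,fy=3,interpolation=cv2.INTER_CUBIC))
```

```text
shift [ 0.0046 -0.0128 -0.0268] rotvec [-0.0131 -0.021  -0.0125] |rv| 0.028 q [-0.7522  0.6778  0.7409  1.5131 -0.4638  1.5045 -1.4811] t 17.95
[0.4939 0.1932 0.2217] [ 0.021  -0.013   0.9997]
foot corners [[301.3954 178.6022]
 [299.8935 144.7043]
 [340.9764 144.7275]
 [339.2545 178.6296]]
cell0 corners [[358.6354 132.2085]
 [311.9947 131.4976]
 [363.4838  84.9897]
 [311.7051  84.2458]]
```

View pics/w17.png

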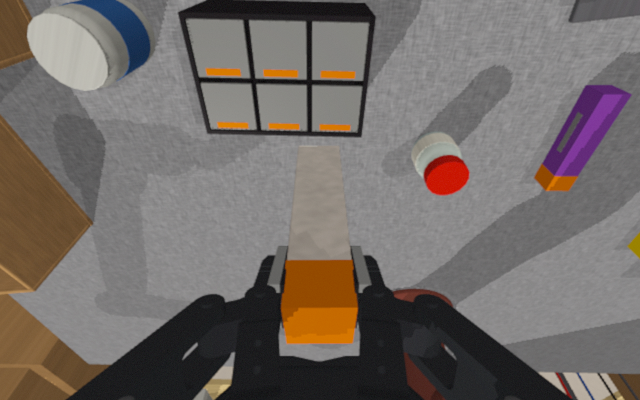

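View pics/s9.png

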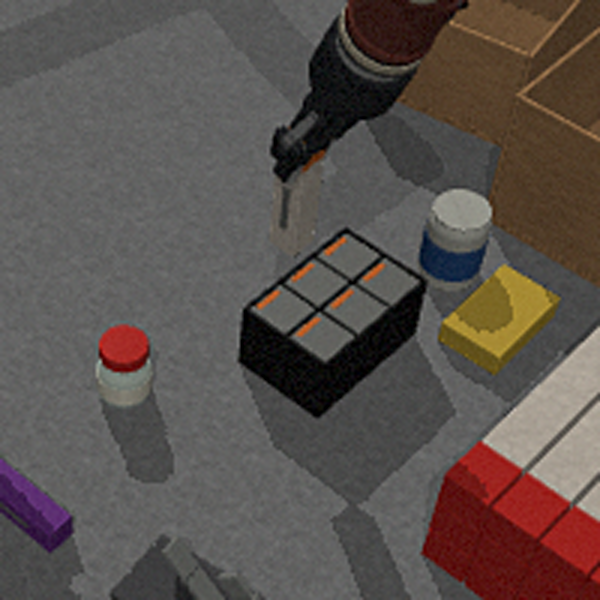

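Emit:
move_arm --targets "0.005 -0.013 0 -0.013 -0.021 -0.012 1;0 0 -0.02 0 0 0 1;0 0 0 0 0 0 1"

```text
clock: 18.35
eef_pos: [0.4966, 0.1672, 0.2276]
ee_rot: [[-0.019, -0.944, -0.329], [-1.0, 0.021, -0.001], [0.008, 0.329, -0.944]]
wrist_force: [-0.9, 0.2, -1.4]
finger_gap: 0.0293
```

Run:
```python
from put import *
R,t=put(.499,.180,.09); go(R,t)
s=sense(); c,r=carton_now(s); print(c,r[:,0],s["wrist_force"])
```

```text
shift [-0.0025  0.0128 -0.0474] rotvec [0.0077 0.008  0.016 ] |rv| 0.02 q [-0.7324  0.6878  0.757   1.5585 -0.4614  1.4338 -1.4599] t 18.35
[0.5017 0.1669 0.2024] [-0.0079  0.0077  0.9999] [-0.9259  0.1652 -1.4375]
```

Emit:
move_arm --targets "-0.002 0.01 0 0.008 0.008 0.016 1;0 0 0 0 0 0 1;0 0 -0.02 0 0 0 1;0 0 0 0 0 0 1"

```text
clock: 18.75
eef_pos: [0.4966, 0.1739, 0.2106]
ee_rot: [[-0.008, -0.944, -0.331], [-1.0, 0.007, 0.004], [-0.001, 0.331, -0.944]]
wrist_force: [-0.4, 0.3, -1.9]
finger_gap: 0.0295
```

Run:
```python
from put import *
R,t=put(.499,.180,.09); go(R,t)
s=sense(); c,r=carton_now(s); print(c,r[:,0],s["wrist_force"])
```

```text
shift [-0.0025  0.0061 -0.0304] rotvec [-0.0013  0.0064  0.0048] |rv| 0.008 q [-0.7319  0.7065  0.7423  1.5735 -0.4783  1.4038 -1.4454] t 18.75
[0.5017 0.1739 0.1854] [-0.0064 -0.0013  1.    ] [-0.3786  0.3451 -1.8716]
```

Emit:
move_arm --targets "-0.003 0.006 0 0 0.006 0.005 1;0 0 0 0 0 0 1;0 0 -0.02 0 0 0 1;0 0 -0.005 0 0 0 1;0 0 0 0 0 0 1"

```text
clock: 19.25
eef_pos: [0.496, 0.1808, 0.1898]
ee_rot: [[-0.001, -0.944, -0.329], [-1.0, -0.0, 0.003], [-0.003, 0.329, -0.944]]
wrist_force: [0.6, -0.9, -1.0]
finger_gap: 0.0292
```

Run:
```python
from put import *
R,t=put(.499,.180,.09); go(R,t)
s=sense(); c,r=carton_now(s); print(c,r[:,0],s["wrist_force"])
im=viewer.grab_frame("wrist"); cv2.imwrite("pics/w18.png",im[:,:,::-1])
im=viewer.grab_frame("scene"); cv2.imwrite("pics/s10.png",cv2.resize(im[100:220,320:450,::-1],None,fx=5,fy=5,interpolation=cv2.INTER_CUBIC))
```

```text
shift [-0.0019 -0.0008 -0.0096] rotvec [-0.0032  0.0079 -0.0023] |rv| 0.009 q [-0.7365  0.7295  0.7302  1.5939 -0.4965  1.3637 -1.435 ] t 19.25
[0.5011 0.1808 0.1646] [-0.0079 -0.0032  1.    ] [ 0.6029 -0.8508 -1.0102]
```

View pics/w18.png

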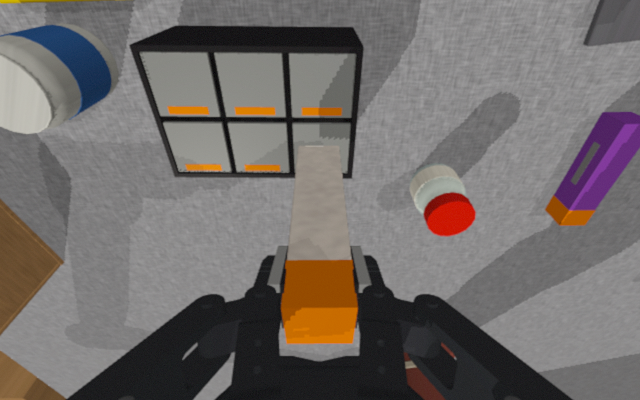

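View pics/s10.png

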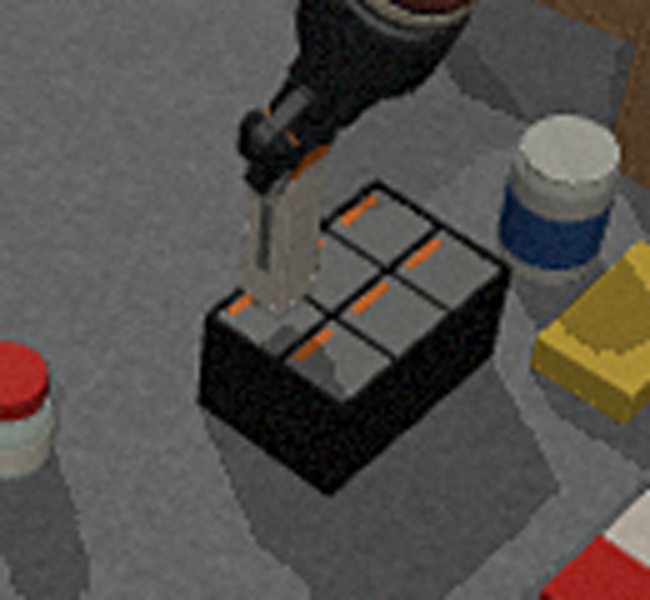

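Emit:
move_arm --targets "-0.002 -0.001 -0.008 -0.003 0.008 -0.002 1;0 0 -0.01 0 0 0 1;0 0 -0.008 0 0 0 1;0 0 0 0 0 0 1"

```text
clock: 19.75
eef_pos: [0.4947, 0.1797, 0.1637]
ee_rot: [[-0.003, -0.942, -0.335], [-1.0, 0.002, 0.002], [-0.001, 0.335, -0.942]]
wrist_force: [0.0, 0.2, -0.2]
finger_gap: 0.029
```

Run:
```python
from put import *
R,t=put(.499,.180,.005); go(R,t)
s=sense(); c,r=carton_now(s); print(c,r[:,0],s["wrist_force"],s["torque"])
```

```text
shift [-0.0006  0.0004 -0.0685] rotvec [-0.0012  0.0021 -0.0001] |rv| 0.002 q [-0.7281  0.7601  0.7167  1.6206 -0.5153  1.3193 -1.4178] t 19.75
[0.4996 0.1797 0.1385] [-0.0021 -0.0012  1.    ] [ 0.0106  0.2304 -0.2281] [ 0.0307 -0.2751 -0.0056]
```

Emit:
move_arm --targets "0 0 -0.01 0 0 0 1;0 0 -0.01 0 0 0 1;0 0 -0.01 0 0 0 1;0 0 0 0 0 0 1"

```text
clock: 20.15
eef_pos: [0.4932, 0.1797, 0.1306]
ee_rot: [[-0.003, -0.941, -0.338], [-1.0, 0.002, 0.002], [-0.001, 0.338, -0.941]]
wrist_force: [-0.3, 0.8, 0.2]
finger_gap: 0.0295
```

Run:
```python
from put import *
R,t=put(.499,.180,.005); go(R,t)
s=sense(); c,r=carton_now(s); print(c,r[:,0],s["wrist_force"],s["torque"])
im=viewer.grab_frame("wrist"); cv2.imwrite("pics/w19.png",im[:,:,::-1])
```

```text
shift [ 0.0009  0.0004 -0.0353] rotvec [-0.0009 -0.0018 -0.0001] |rv| 0.002 q [-0.7181  0.7999  0.6968  1.6508 -0.5423  1.2612 -1.3943] t 20.15
[0.498  0.1797 0.1053] [ 0.0018 -0.0009  1.    ] [-0.3188  0.8341  0.1528] [ 0.025  -0.1859 -0.0117]
```

View pics/w19.png

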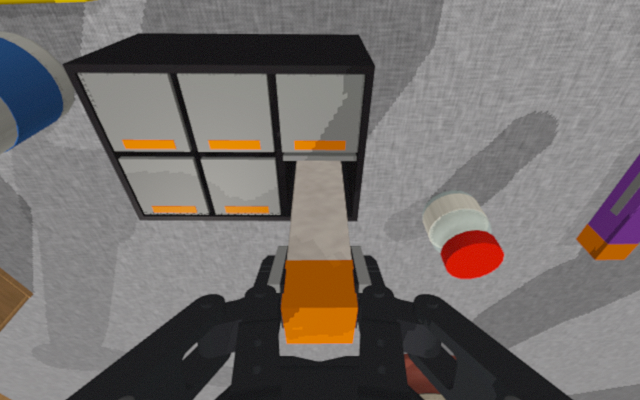

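Carton is going through cell 0's flap (cell between cols ~290 and ~355, the carton at 293–347). Continue down.

Emit:
move_arm --targets "0.001 0 -0.01 0 0 0 1;0 0 -0.01 0 0 0 1;0 0 0 0 0 0 1"

```text
clock: 20.5
eef_pos: [0.495, 0.1797, 0.1095]
ee_rot: [[-0.003, -0.942, -0.336], [-1.0, 0.002, 0.002], [-0.001, 0.336, -0.942]]
wrist_force: [-0.2, 0.2, -1.8]
finger_gap: 0.0294
```

Run:
```python
from put import *
R,t=put(.499,.180,.004); go(R,t)
s=sense(); c,r=carton_now(s); print(c,r[:,0],s["wrist_force"],s["torque"])
```

```text
shift [-0.0009  0.0004 -0.0153] rotvec [-0.0011  0.0002 -0.0002] |rv| 0.001 q [-0.7097  0.8276  0.6838  1.6624 -0.5612  1.2246 -1.379 ] t 20.5
[0.4999 0.1797 0.0843] [-0.0002 -0.0011  1.    ] [-0.1751  0.1707 -1.7741] [-0.0245 -0.2154 -0.0623]
```

Emit:
move_arm --targets "0 0 -0.007 0 0 0 1;0 0 -0.004 0 0 0 1;0 0 0 0 0 0 1"

```text
clock: 20.8
eef_pos: [0.4953, 0.1796, 0.0974]
ee_rot: [[-0.003, -0.942, -0.336], [-1.0, 0.002, 0.002], [-0.001, 0.336, -0.942]]
wrist_force: [-0.5, 0.1, -0.2]
finger_gap: 0.0294
```

Emit:
move_arm --targets "0 0 -0.002 0 0 0 1"

```text
clock: 20.9
eef_pos: [0.4956, 0.1796, 0.0956]
ee_rot: [[-0.003, -0.942, -0.335], [-1.0, 0.002, 0.002], [-0.001, 0.335, -0.942]]
wrist_force: [-0.2, 0.0, -0.2]
finger_gap: 0.0295
```

Emit:
move_arm --targets "0 0 -0.002 0 0 0 1"

```text
clock: 21.0
eef_pos: [0.4958, 0.1796, 0.0945]
ee_rot: [[-0.003, -0.942, -0.335], [-1.0, 0.002, 0.002], [-0.002, 0.335, -0.942]]
wrist_force: [-0.7, 0.0, 9.8]
finger_gap: 0.0293
```

Emit:
move_arm --targets "-0.003 0 0 0 0 0 1;-0.002 0 0 0 0 0 1"

```text
clock: 21.2
eef_pos: [0.4913, 0.1796, 0.095]
ee_rot: [[-0.003, -0.943, -0.334], [-1.0, 0.002, 0.003], [-0.002, 0.334, -0.943]]
wrist_force: [-0.3, 0.0, -0.6]
finger_gap: 0.0294
```

Run:
```python
from put import *
s=sense(); c,r=carton_now(s); print(c,r[:,0],s["wrist_force"],s["torque"])
im=viewer.grab_frame("wrist"); cv2.imwrite("pics/w20.png",im[:,:,::-1])
```

```text
[0.4963 0.1796 0.0697] [-0.0031 -0.0021  1.    ] [-0.2799  0.0117 -0.5511] [-0.0237 -0.3128  0.0253]
```

View pics/w20.png

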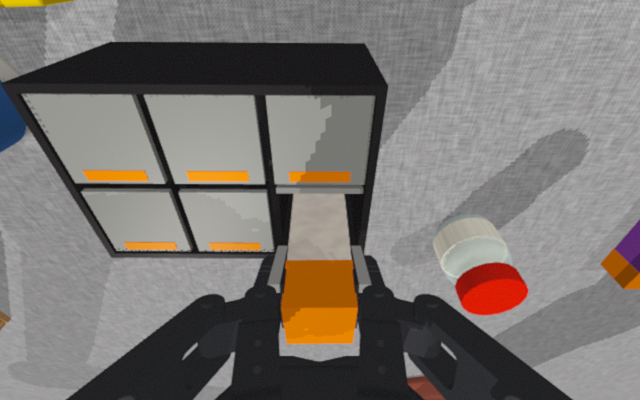

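Emit:
move_arm --targets "-0.003 0 0 0 0.003 0 1"

```text
clock: 21.35
eef_pos: [0.4893, 0.1796, 0.095]
ee_rot: [[-0.003, -0.943, -0.333], [-1.0, 0.002, 0.003], [-0.002, 0.333, -0.943]]
wrist_force: [4.6, 0.4, -0.5]
finger_gap: 0.0293
```

Emit:
move_arm --targets "0 0 -0.002 0 0 0 1"

```text
clock: 21.45
eef_pos: [0.4897, 0.1796, 0.0944]
ee_rot: [[-0.003, -0.943, -0.333], [-1.0, 0.002, 0.003], [-0.003, 0.333, -0.943]]
wrist_force: [-0.5, 1.7, 13.9]
finger_gap: 0.0294
```

Emit:
move_arm --targets "0 0 -0.001 0 0 0 1"

```text
clock: 21.55
eef_pos: [0.4897, 0.1795, 0.0946]
ee_rot: [[-0.003, -0.943, -0.333], [-1.0, 0.002, 0.004], [-0.003, 0.333, -0.943]]
wrist_force: [-0.9, -0.4, 3.7]
finger_gap: 0.0294
```

Emit:
move_arm --targets "0 0 0 0 0 0 0.3;0 0 0 0 0 0 0;0 0 0 0 0 0 -0.3;0 0 0 0 0 0 -0.3"

```text
clock: 21.95
eef_pos: [0.4894, 0.1795, 0.0943]
ee_rot: [[-0.003, -0.943, -0.333], [-1.0, 0.001, 0.004], [-0.003, 0.333, -0.943]]
wrist_force: [-0.6, 0.7, -0.1]
finger_gap: 0.0553
```

Run:
```python
from put import *
s=sense(); print(s["wrist_force"],s["finger_gap"],s["eef_pos"])
im=viewer.grab_frame("wrist"); cv2.imwrite("pics/w21.png",im[:,:,::-1])
```

```text
[-0.6264  0.6565 -0.089 ] 0.055285601512027084 [0.4894 0.1795 0.0943]
```

View pics/w21.png

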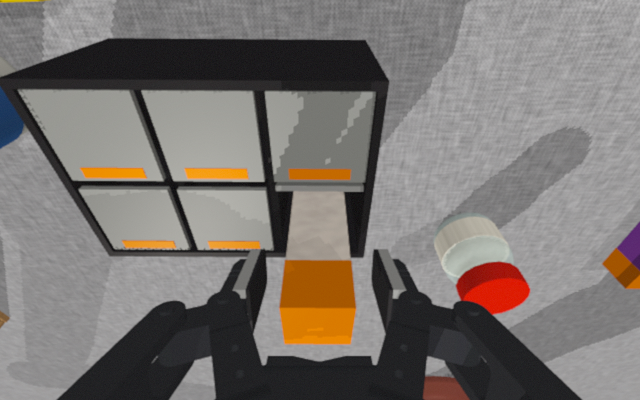

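Emit:
move_arm --targets "0.007 0 0.02 0 0 0 -0.3;0.01 0 0.03 0 0 0 -0.3;0.014 0 0.04 0 0 0 -0.3;0.01 0 0.045 0 0 0 -0.3;0 0 0.03 0 0 0 -0.3"

```text
clock: 22.5
eef_pos: [0.5267, 0.1797, 0.2594]
ee_rot: [[-0.003, -0.938, -0.347], [-1.0, 0.003, -0.0], [0.001, 0.347, -0.938]]
wrist_force: [0.6, 0.4, -0.2]
finger_gap: 0.0558
```

Run:
```python
from put import *
import pickle
s=sense(); print(s["wrist_force"],s["finger_gap"],s["eef_pos"])
c=cam("wrist",s)
im=viewer.grab_frame("wrist"); cv2.imwrite("pics/w22.png",im[:,:,::-1])
pickle.dump((dict(s),im),open("w22.pkl","wb"))
im=viewer.grab_frame("scene"); cv2.imwrite("pics/s11.png",im[:,:,::-1])
im=viewer.grab_frame("top"); cv2.imwrite("pics/t11.png",im[:,:,::-1])
```

```text
[ 0.5819  0.3806 -0.2491] 0.05583668899590802 [0.5267 0.1797 0.2594]
```

View pics/w22.png

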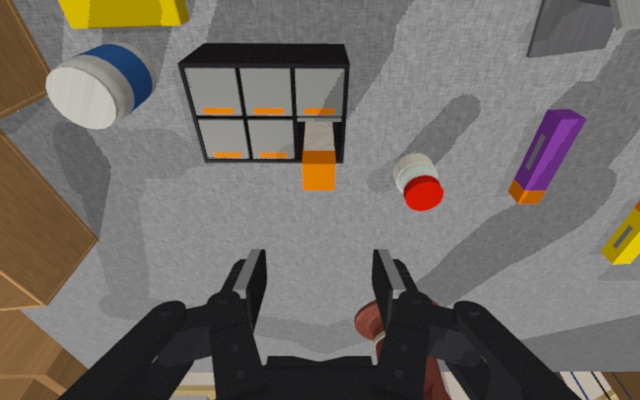

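View pics/s11.png

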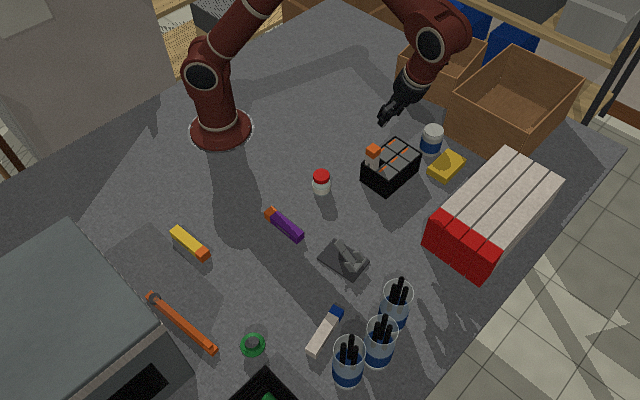

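View pics/t11.png

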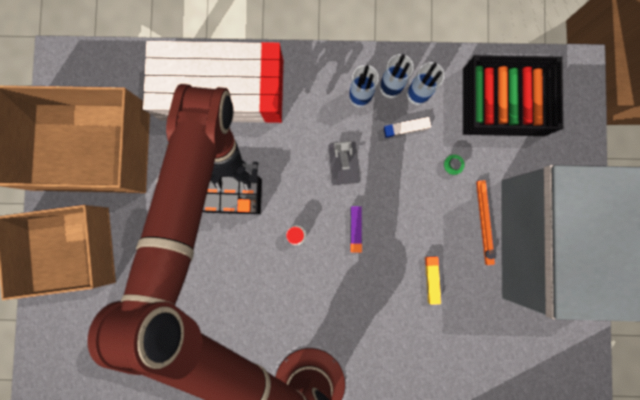

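Run:
```python
from put import *
import pickle
s,im=pickle.load(open("w22.pkl","rb")); c=cam("wrist",s)
print(proj(c,[[.4945+a,.18+b,.134] for a in(-.015,.015) for b in(-.015,.015)]))
cv2.imwrite("pics/w22z.png",cv2.resize(im[90:210,270:370,::-1],None,fx=5,fy=5,interpolation=cv2.INTER_CUBIC))
```

```text
[[335.4444 188.1198]
 [304.1719 188.1945]
 [336.5001 161.3719]
 [303.0288 161.4585]]
```

View pics/w22z.png

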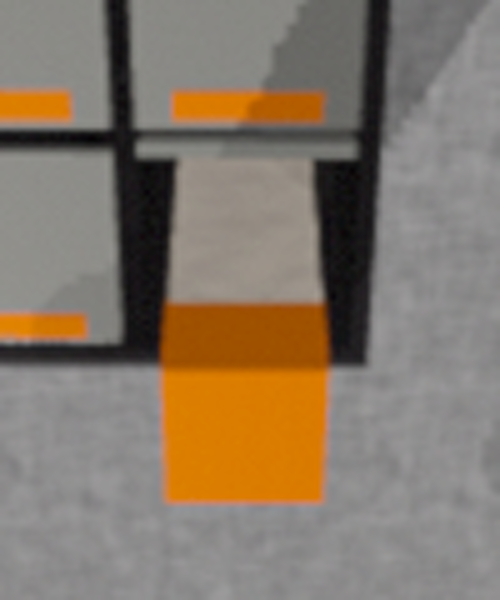

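Run:
```python
from workcell import sense, hand_in
print(hand_in(), sense()["clock"])
```

```text
the job is handed in; nothing more can be done
the job is handed in; nothing more can be done
```

The orange-lidded carton now stands upright, lid up, on the floor of cell 0. I handed the job in at about 22.6 s.

- **Feeling for an empty cell:** Before touching the carton I pressed two flaps. Cell 1 stopped after about 4 mm, with about 46 N at the wrist. That press was firmer than I meant, though well under the wrist limit. Cell 0 gave way 32 mm with about 2 N at most, so I took it as empty. I did not probe the other four cells.
- **Laying it in the rest:** I set the carton in the slanted rest, with a contact force of about 23 N when it seated, and let go. The pictures showed it lying foot to the stop, lid end up.
- **Taking it again:** The arm ran into its joint limits before reaching the planned 45° tilt. I gripped the lid end at about 25° from vertical instead and tilted the hand back to bring the carton upright.
- **Lowering it in:** I lowered it through flap 0 until it touched the floor at the expected height, with 10 to 14 N at contact. I eased it against the near wall of the cell, opened the gripper and backed off.

**Last checks:**
- The wrist picture shows the carton upright in cell 0. Its lid is about 2 px (roughly 2 mm) nearer the robot than predicted, which is either a lean of about 1° or calibration error.
- The scene and top pictures show the other goods where they were.
- The wrist force was about zero, with the hand clear of everything.

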